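Free a bracket from its sprung hinge mount with a release fork

ROBOT

A 6-joint arm with a two-finger parallel gripper is mounted at the origin on the work surface. World frame = base frame: x ahead of the robot, y to its left, z up, the work surface at z = 0. Lengths are in m, angles in degrees, forces in N, time in s.
With the tool pointing down it reaches from about 0.3 to 0.75 m from the base axis. Payload 8.5 kg.
Tool frame: the origin (TCP) lies at the very end of the fingers, on their centre line; the grasp point (between the pads) lies 19 mm behind it (hold_point_z is the distance from the TCP to the grasp point, in m); z points along the fingers, y is the direction in which the jaws open and shut (so a half turn about z gives the same grasp; the last joint's range is limited). The gripper opens to 85 mm and grips with 20 to 120 N. Pads are 22 mm wide; open, the fingers measure 114 mm over their backs; the gripper's body (76 mm by 85 mm) begins 54 mm behind the grasp point. The pads swing forward as they close: fully open they stand 13 mm farther back than shut.
Start: joints at [57.794, 21.807, 74.336, -0, 83.858, -12.336], TCP at [0.187, 0.517, 0.231] pointing down, gripper open.
Joint ranges: [-178.18, 178.18], [-50.72, 133.34], [12.68, 142.11], [-81.47, 261.47], [9.98, 163.14], [-165.26, 165.26]. Speed limits (degrees/s): [136.94, 136.94, 180, 180, 180, 180].

INTERFACE

Orientations are given as a 3x3 rotation matrix whose columns are the frame's x, y, z axes.
In Python, from rig import observe, get_image, close_job, hold_point_z gives the robot as it stands. The module is installed in compiled form; this text tells all that it offers.
- The arm moves only by the tool jog_arm, never from a script. Its arguments are lists of equal length, an entry for each row: "travel": the shift along the world's x, y, z in m, a list of three; "dr": the turn, a rotation vector about the world's x, y, z in rad, a list of three. In form: {"travel": [[x, y, z], ...], "dr": [[rx, ry, rz], ...]}. A call has 1 to 20 rows; each row shifts and turns the commanded pose from where the row before left it; what a row does not reach is not made up. A row lasts 1/12 s, in which the tool goes at most 41.7 mm and 7.16 degrees, less where a joint would pass 70% of its speed; a pose out of reach is approached as far as the arm can. A call with a gripper value outside its range is refused whole. "jaw" is the finger opening in m, from 0 to 0.0854, set as the call begins (left out, the last holds). The fingers move at their own pace and stop on an object; "newtons" is the grip in N (left out, the last holds). Time passes only in rows, so rows that do not move let the fingers close. It gives the time, the measured TCP pose, the force and the opening at its end, in the units of the state.
- observe(): the state, without advancing time (a new reading comes with each control period).
- get_image(name): name is "side" or "top" or "wrist"; returns a dict with "color" (420x560x3 uint8, red, green, blue), "fovy" (degrees; the focal length in pixels is half the picture's height over the tangent of half this angle, whatever the lens; pixels are square), "cx", "cy" (the principal point, pixels), "k1" (the pictures are not rectified: a ray, as slopes to the right and down, at radius r is drawn at 1 + k1 r^2 times it, then the intrinsics apply), "R" (3x3) and "t" (3): a world point X has camera coordinates R X + t. Camera axes: x right, y down, z forward; pixel columns grow to the right and rows downward; lengths in m; the calibration is good to about 2 mm. A picture is of the moment at which its call begins. There is no depth.
- close_job(): hands the job in, once; it reports no verdict.
The state is a dict: "time_s": time; "q": joint angles; "qvel": joint speeds; "joint_efforts": joint torques, N m; "position": TCP position; "tool_rot": TCP orientation; "ft_force": force on the tool from outside, world axes, zero at the start; "wrist_torque": the same for the moment, N m; "grip_width": finger opening in m.
Only numpy, scipy, OpenCV 4.12 (cv2) and the standard library are available. Lean on these libraries where they do the work, as an engineer would, in place of code of your own. Each camera call takes 0.05 s, during which the arm holds its last target.

TASK

Take the release fork from its wooden stand and push it, sloping side towards the flange, fully down astride the spring bar between the lug and the bar's flange, so that the bar is forced sideways out of the bracket's eye and stays back. Then lift the freed bracket straight out, without wrenching it hard against the mount, and set it down, not dropped, in the empty plywood tray, standing on its lower edge. Last, pull the fork out so that the bar springs home, hang it on its stand again, and leave the can, wrench and carton where they are.

Things in the scene. Friction and masses are not known exactly. Their poses are not given: they have to be found in the camera images.
- mount: Fixed steel hinge mount on a base plate 240 x 160 x 12 mm (local x -98..142, y -62..98). Origin: on the table straight below the seated bracket's origin; x along the bracket towards its eye, z up. The bracket lies in a clevis (at x 100) and a saddle (x -62..-32, 12 mm cheeks), both with their floor 53 mm high and walls at y -8 and +8: 2 mm play each side.
- clevis (a point): Point on the bar's axis midway between the clevis lugs (mount x 100, y 0, z 70 mm); axes as the mount's. Lugs: 44 mm long (x), 10 mm thick, tops 17 mm above this point, faces at y 8 and 18 mm either side. The bar, 10 mm diameter, runs along y through the +y lug only, on to an end plate (44 mm wide, y 72..82, top as the lugs).
- slot (a point): Point fixed on the mount, on the bar's axis, 11 mm outside the +y lug's outer face (mount x 100, y 29, z 70 mm); axes as the mount's. With the bar home there is a 10 mm gap between that lug (y 18) and the bar's flange, a plate 44 x 8 x 34 mm (y 28..36, top 87 mm high). The fully seated fork's origin is 40 mm straight below this point.
- bar (a joint): Slide of the spring bar, m. 0 = home: its tip is 8 mm inside the bracket's eye, so the bracket cannot lift. Grows as the flange is forced along the mount's +y, up to 0.020; the bracket is free from 0.010, a seated fork holds it near 0.012. Spring 3 N at home, 6 N at 0.012; pushing the fork down takes 3 to 10 N, until its crotch stops on the bar. It springs back when the fork is out.
- fork: Release fork, 140 mm tall, 0.22 kg, tines down. Origin: midway between the tine tips; z up. Tines 13 mm wide (x), 16 mm apart, crotch at z 45. Face y -11 is flat and goes against the lug; the +y side slopes from y -7 at the tips to y 11 at z 35, then is vertical. In use its axes match the mount's. Fully down (crotch on the bar) it stays by itself, tips 30 mm above the table.
- fork_handle (a point): Point on the fork's axis 112 mm above its tips, in the black handle: 34 mm (x) x 16 mm (y), z 75..140 mm from the tips; pinch it across the 16 mm. Axes as the fork's. Below the handle are the shoulders, 74 mm (x) x 22 mm, z 62..75 mm.
- stand: Fixed wooden fork stand: base 110 x 80 x 10 mm, two blocks 22 (x) x 60 (y) mm, tops 80 mm high, 52 mm gap between them. Origin: underside centre. The fork (42 mm wide below its shoulders) hangs in the gap, shoulders on the block tops, its x along the stand's x, origin 18 mm above the stand's; roughly centred (5 mm along x, 25 mm along y), facing either way.
- bracket: Black steel bracket, 0.2 to 0.45 kg: bar 12 mm thick (y), 34 mm tall, x -85..117 mm, square 18 mm eye at x 100, z 17, cross plate 60 mm wide (y) at x -85..-77 that lets it stand on its lower edge. Origin: on the lower edge, below the place to pinch it across its 12 mm. Seated, its origin is 53 mm above the table, its axes the mount's.
- tray: Fixed open plywood tray 270 x 150 x 30 mm, walls and floor 6 mm, long side along its x. Origin: underside centre. The bracket goes in lengthwise, either way round, flat on the floor inside the walls: 129 mm from the tray's middle to each end wall, while the bracket reaches 117 mm ahead of its origin and 85 mm behind; so its middle (x 16 mm) belongs over the tray's.
- can: Bystander: aluminium can, 66 mm diameter, 110 mm tall; origin at its underside centre. Leave alone.
- wrench: Bystander: steel wrench 170 mm long lying flat; origin under its middle. Leave alone.
- carton: Bystander: cardboard carton 60 x 80 x 60 mm; origin at its underside centre. Leave alone.
Things that resemble listed ones, but are neither listed nor needed, are in the scene too. There is more than one size of the fork; the job needs the middle-sized. Several things have the shape of the bracket; the one meant has the colours described above.

How it is judged:
By the outcome, as a careful person would: the job done as asked, in the order asked, and still so for the second after the job is handed in, with the robot touching nothing.
It also fails if it takes over 72 s, if anything falls off the work surface, if the arm or the gripper's body presses on something with over 40 N, if the wrist force passes 120 N, or if a joint passes its speed limit or range.

## Working session

There is one attempt and no reset: what is moved stays moved. The work goes in short steps, Python scripts to look and compute and a tool call to move; the robot and the scene stay as the last step left them, time stands still between calls to the robot, and variables do not carry over. Pictures are saved under pics/ and viewed, and the job is handed in when it is done.

Besides the shell and the picture viewer there is one more tool, called after ">>>" as name(argument=value, ...), one argument or row to a line, values as JSON. jog_arm: Moves the arm, as the interface text tells. Its arguments: {"type":"object","properties":{"travel":{"type":"array"},"dr":{"type":"array"},"jaw":{"type":"number"},"newtons":{"type":"number"}},"required":["travel","dr"]}

```bash
mkdir -p pics; cat > h.py <<'E'
import numpy as np, cv2, json
from rig import observe, get_image, close_job, hold_point_z
def snap(name, fn):
    d=get_image(name); cv2.imwrite('pics/%s.png'%fn, d['color'][:,:,::-1])
    np.savez('pics/%s.npz'%fn, **{k:np.array(v) for k,v in d.items()})
    return d
def load(fn): return dict(np.load('pics/%s.npz'%fn))
def proj(d,X):
    X=np.atleast_2d(np.array(X,float)); c=X@d['R'].T+d['t']
    s=c[:,:2]/c[:,2:]; r2=(s**2).sum(1,keepdims=True); s=s*(1+d['k1']*r2)
    f=210/np.tan(np.radians(d['fovy'])/2)
    return s*f+np.array([d['cx'],d['cy']])
def ray(d,uv):
    f=210/np.tan(np.radians(d['fovy'])/2)
    p=(np.array(uv,float)-[d['cx'],d['cy']])/f; s=p.copy()
    for _ in range(30): s=p/(1+d['k1']*(s@s))
    v=d['R'].T@np.array([s[0],s[1],1]); return -d['R'].T@d['t'], v/np.linalg.norm(v)
def atz(d,uv,z):
    o,v=ray(d,uv); return o+v*(z-o[2])/v[2]
def tri(*ps):
    A=np.zeros((3,3));b=np.zeros(3)
    for d,uv in ps:
        o,v=ray(d,uv);P=np.eye(3)-np.outer(v,v);A+=P;b+=P@o
    return np.linalg.solve(A,b)
def crop(fn,x0,y0,x1,y1,out,s=None):
    im=cv2.imread('pics/%s.png'%fn)[y0:y1,x0:x1]
    s=s or min(800/(x1-x0),600/(y1-y0)); cv2.imwrite('pics/%s.png'%out,cv2.resize(im,None,fx=s,fy=s,interpolation=cv2.INTER_CUBIC)); print(s)
E
python3 - <<'E'
from h import *
for n in ['side','top','wrist']: d=snap(n,n+'0'); print(n,d['fovy'],d['cx'],d['cy'],d['k1'],-d['R'].T@d['t'],d['R'][2])
print(observe(),hold_point_z)
E
```

```text
side 47.71120038423825 276.1530270910136 204.7088637303202 -0.052054662698838204 [ 0.08675781 -0.78471232  0.96992379] [ 0.32228238  0.62717191 -0.70907648]
top 55.67000454782151 278.16374195098024 207.2318498872156 -0.04770487817053433 [ 0.38518295 -0.01285846  1.03136869] [ 0.08555884 -0.02467494 -0.99602753]
wrist 62.586031504444094 281.48083847825234 207.63199127842609 -0.05295668114533577 [0.10860914 0.54438555 0.37328613] [ 0.3014579  -0.10975679 -0.94714127]
{'time_s': 0.15, 'q': array([ 5.77949492e+01,  2.18322489e+01,  7.43723149e+01, -5.76505197e-04,
        8.38582223e+01, -1.23370121e+01]), 'qvel': array([ 0.04825999, -0.05404657, -0.20884865, -0.04300404, -0.00269547,
        0.12544866]), 'joint_efforts': array([ 1.36942694e-03, -4.48623633e+01, -2.31342047e+01, -1.42685626e-04,
        3.78956582e-03, -5.95763959e-05]), 'position': array([0.18681363, 0.51706279, 0.23086693]), 'tool_rot': array([[-9.40478158e-01,  3.39853651e-01, -5.75555590e-04],
       [ 3.39854064e-01,  9.40477722e-01, -9.32559374e-04],
       [ 2.24363503e-04, -1.07265663e-03, -9.99999400e-01]]), 'ft_force': array([ 0.13297981, -0.10731364,  0.19812667]), 'wrist_torque': array([-0.05648012,  0.04034257, -0.00395427]), 'grip_width': 0.08532590131451467} 0.0187
```

View pics/top0.png

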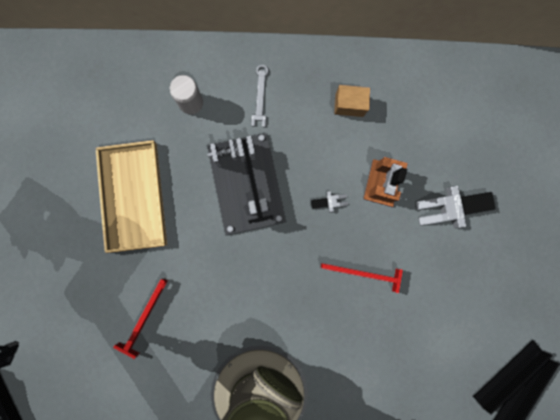

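View pics/side0.png

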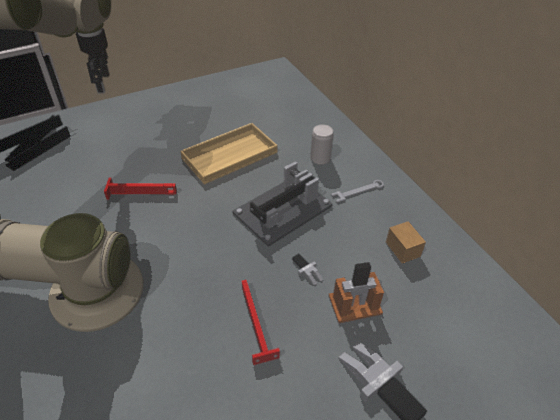

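View pics/wrist0.png

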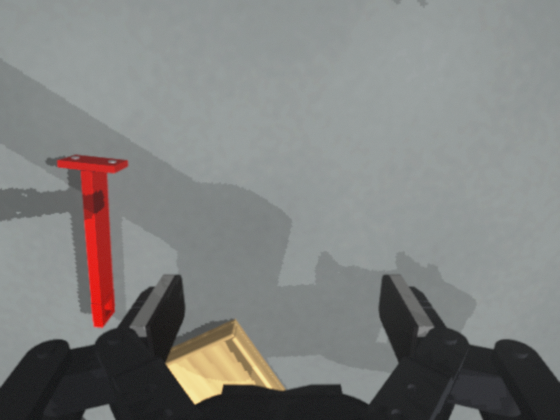

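```bash
python3 - <<'E'
from h import *
crop('top0',195,120,300,240,'c1',5); crop('top0',350,140,420,220,'c2',7); crop('top0',85,130,175,260,'c3',4.5)
crop('side0',225,155,345,250,'c4',6); crop('side0',315,250,400,330,'c5',7)
E
```

```text
5
7
4.5
6
7
```

View pics/c1.png

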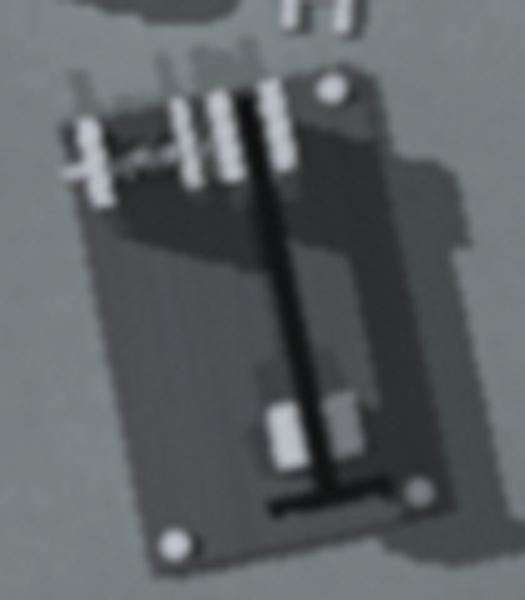

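View pics/c2.png

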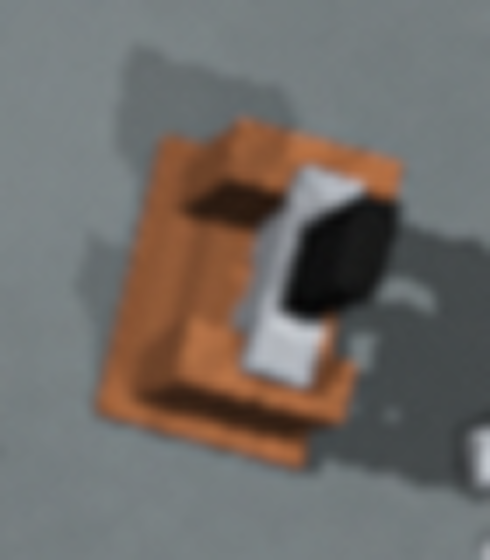

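View pics/c3.png

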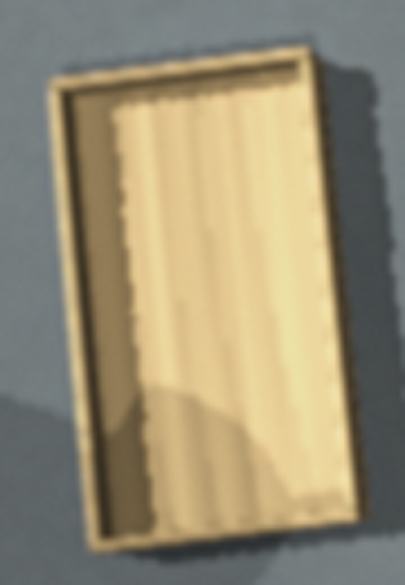

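View pics/c4.png

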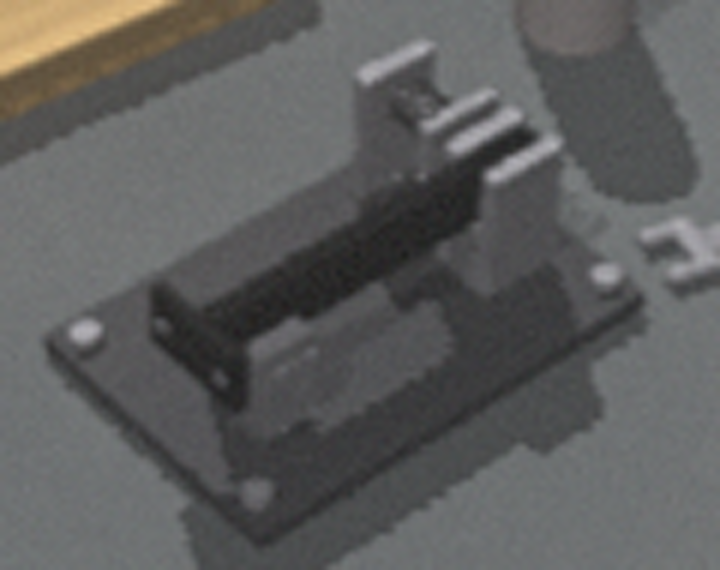

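View pics/c5.png

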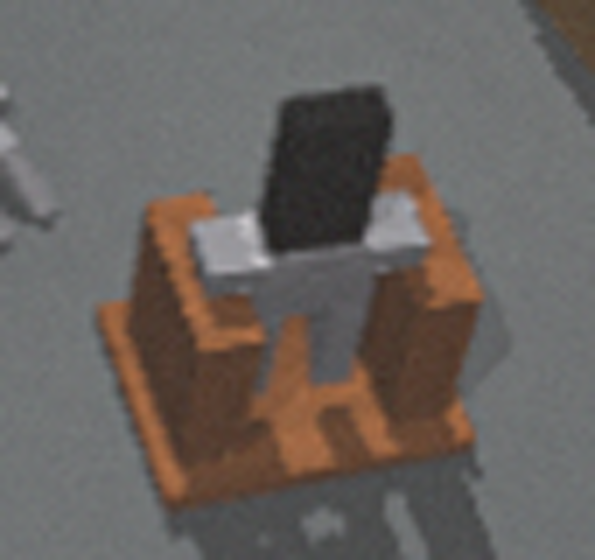

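```bash
cat > fit.py <<'E'
from h import *
from scipy.optimize import least_squares
def fit(obs,x0,z0=0,fixed=None):
    # obs: list (d, local xyz, uv)
    def T(p,L):
        c,s=np.cos(p[2]),np.sin(p[2]); return np.array([p[0]+c*L[0]-s*L[1],p[1]+s*L[0]+c*L[1],L[2]+z0])
    f=lambda p: np.concatenate([proj(d,T(p,L))[0]-uv for d,L,uv in obs])
    r=least_squares(f,x0,loss='soft_l1'); 
    res=r.fun
    return r.x, f(r.x).reshape(-1,2).round(1)
def C(x,y,o,s): return ((x+.5)/s-.5+o[0],(y+.5)/s-.5+o[1])
E
python3 - <<'E'
from fit import *
t=load('top0'); s=load('side0'); mm=1e-3
a=lambda x,y:C(x,y,(195,120),5); b=lambda x,y:C(x,y,(225,155),6)
P=[(t,(-98,98,12),a(152,578)),(t,(-98,-62,12),a(455,512)),(t,(142,98,12),a(60,130)),(t,(142,-62,12),a(380,75)),
(t,(100,13,87),a(225,137)),(t,(100,-13,87),a(277,125)),(t,(100,77,87),a(97,162)),(t,(100,32,87),a(186,143)),
(s,(-98,98,12),b(45,340)),(s,(-98,-62,12),b(262,542)),(s,(142,-62,12),b(645,298)),
(s,(100,77,87),b(397,62)),(s,(100,32,87),b(458,110)),(s,(100,13,87),b(485,131)),(s,(100,-13,87),b(522,158))]
for sel in (P,P[:8],P[8:]):
    p,r=fit([(d,np.array(L)*mm,uv) for d,L,uv in sel],[.45,.1,.1]); print('mount',p[:2],np.degrees(p[2])); print(r.tolist())
# stand: top
a=lambda x,y:C(x,y,(350,140),7); b=lambda x,y:C(x,y,(315,250),7)
# stand x axis: from lower block (in top image) to upper
P=[(t,(55,40,10),a(163,135)),(t,(-55,40,10),a(98,412)),(t,(-55,-40,10),a(303,466)),
(t,(48,30,80),a(240,118)),(t,(48,-30,80),a(404,162)),(t,(-48,30,80),a(180,368)),(t,(-48,-30,80),a(342,420)),
(s,(-55,40,10),b(97,310)),(s,(-55,-40,10),b(175,505)),(s,(55,-40,10),b(475,440)),
(s,(-48,30,80),b(148,203)),(s,(-26,30,80),b(210,192)),(s,(48,-30,80),b(482,297))]
for sel in (P,P[:7],P[7:]):
    p,r=fit([(d,np.array(L)*mm,uv) for d,L,uv in sel],[.5,-.2,-.2]); print('stand',p[:2],np.degrees(p[2])); print(r.tolist())
# fork
Q=[(t,(37,11,75),a(307,163)),(t,(-37,11,75),a(243,370)),(t,(-37,-11,75),a(305,388)),
(t,(17,-8,140),a(402,200)),(t,(17,8,140),a(340,212)),(t,(-17,8,140),a(283,305)),
(s,(-37,11,75),b(192,228)),(s,(-37,-11,75),b(208,275)),(s,(37,-11,75),b(432,243)),(s,(37,11,75),b(415,198)),
(s,(17,-8,140),b(392,102)),(s,(-17,-8,140),b(280,100))]
for sel in (Q,):
    p,r=fit([(d,np.array(L)*mm,uv) for d,L,uv in sel],[.5,-.2,-.2],z0=.018); print('fork',p[:2],np.degrees(p[2])); print(r.tolist())
a=lambda x,y:C(x,y,(85,130),4.5)
P=[(t,(135,75,30),a(48,88)),(t,(135,-75,30),a(314,46)),(t,(-135,75,30),a(92,550)),(t,(-135,-75,30),a(363,520))]
p,r=fit([(d,np.array(L)*mm,uv) for d,L,uv in P],[.45,.3,.0]); print('tray',p[:2],np.degrees(p[2])); print(r.tolist())
P=[(s,(135,-75,30),(278,149)),(s,(-135,75,30),(181,156)),(s,(-135,-75,30),(204,181)),(s,(135,75,30),(253,126))]
p,r=fit([(d,np.array(L)*mm,uv) for d,L,uv in P],[.45,.3,.0]); print('tray',p[:2],np.degrees(p[2])); print(r.tolist())
E
```

```text
mount [0.51619054 0.02335129] 13.398457778137251
[[0.0, -0.1], [0.7, -0.0], [0.0, -0.9], [-3.9, -2.2], [0.3, -0.2], [0.5, 0.0], [-0.2, 0.2], [0.4, 0.2], [-0.8, -0.5], [-0.9, -0.3], [0.3, -0.5], [-0.5, 0.2], [-0.2, 0.3], [-0.1, 0.3], [0.1, 0.7]]
mount [0.51545328 0.02378578] 13.106328617605152
[[-0.4, 0.1], [0.3, 0.4], [0.1, -0.8], [-3.7, -1.9], [0.3, 0.0], [0.5, 0.3], [-0.2, 0.3], [0.4, 0.4]]
mount [0.51728019 0.02287059] 13.896442737919072
[[-0.4, -0.2], [-0.1, -0.2], [0.6, -0.9], [-0.5, 0.2], [-0.0, 0.2], [0.1, 0.2], [0.3, 0.5]]
stand [ 0.54566369 -0.31164093] -13.317155046434495
[[0.3, -0.7], [-0.0, -0.1], [0.2, -0.1], [0.0, -0.4], [0.0, -0.5], [-0.2, 1.4], [0.3, 0.2], [-0.3, -0.6], [-0.9, -0.1], [0.8, -0.2], [-0.6, 0.3], [-0.4, 0.1], [0.6, 0.2]]
stand [ 0.54538406 -0.31145368] -13.469900527809724
[[0.3, -0.6], [-0.1, -0.0], [0.0, 0.1], [0.0, -0.4], [-0.0, -0.3], [-0.3, 1.4], [0.2, 0.3]]
stand [ 0.54599727 -0.31184266] -13.06102841834239
[[-0.1, -0.5], [-0.7, -0.0], [1.0, -0.3], [-0.4, 0.3], [-0.2, 0.1], [0.8, 0.2]]
fork [ 0.54066925 -0.31075126] -16.320287253126345
[[-1.0, 0.3], [-0.2, -0.4], [-0.4, -0.1], [-0.0, 0.3], [2.1, -3.6], [6.2, -2.6], [-1.1, -1.1], [-0.7, 0.1], [-1.0, -0.0], [-1.7, -1.5], [0.3, 2.6], [1.1, 5.1]]
tray [0.49160959 0.33784467] 8.725263264024196
[[0.4, -1.7], [-0.6, 0.2], [0.4, 1.0], [-0.3, -0.0]]
tray [0.48802583 0.31853552] 8.911791753798644
[[0.9, -0.1], [-0.6, -0.9], [0.1, 0.8], [-0.2, -0.1]]
```

>>> jog_arm(
  travel=[
    [0.013,-0.027,0.005],
    [0.013,-0.027,0.005],
    [0.013,-0.027,0.005],
    [0.013,-0.027,0.005],
    [0.013,-0.027,0.005],
    [0.013,-0.027,0.005],
    [0.013,-0.027,0.005],
    [0.013,-0.027,0.005],
    [0.013,-0.027,0.005],
    [0.013,-0.027,0.005],
    [0.013,-0.027,0.005],
    [0.013,-0.027,0.005],
    [0.013,-0.027,0.005],
    [0.013,-0.027,0.005],
    [0.013,-0.027,0],
    [0.013,-0.027,0],
    [0.013,-0.027,0],
    [0.013,-0.027,0],
    [0,0,0],
  ],
  dr=[
    [0,0,0.006],
    [0,0,0.006],
    [0,0,0.006],
    [0,0,0.006],
    [0,0,0.006],
    [0,0,0.006],
    [0,0,0.006],
    [0,0,0.006],
    [0,0,0.006],
    [0,0,0.006],
    [0,0,0.006],
    [0,0,0.006],
    [0,0,0.006],
    [0,0,0.006],
    [0,0,0.006],
    [0,0,0.006],
    [0,0,0.006],
    [0,0,0],
    [0,0,0],
  ],
)

```text
time_s: 1.73
position: [0.4226, 0.0276, 0.3007]
tool_rot: [[-0.969, 0.246, -0.001], [0.246, 0.969, -0.001], [0.0, -0.001, -1.0]]
ft_force: [0.1, 0.6, -0.0]
grip_width: 0.0853
```

```bash
python3 - <<'E'
from h import *
snap('wrist','w1');snap('top','t1'); o=observe();print(o['time_s'],o['position'],o['q'])
E
```

```text
1.8333 [0.42099882 0.03061622 0.30095329] [-1.20092724e+01  5.95666882e+00  8.45088688e+01  9.64976751e-03
  8.95957161e+01 -8.78662565e+01]
```

View pics/w1.png

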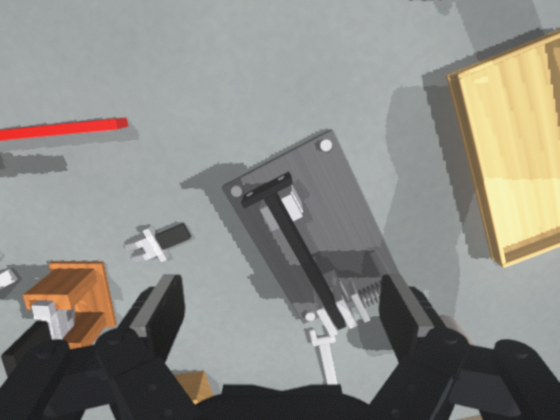

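View pics/t1.png

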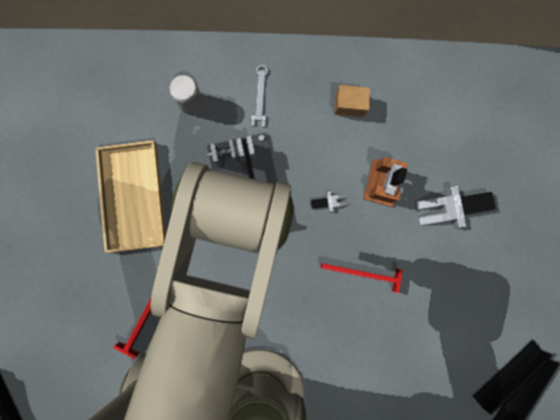

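>>> jog_arm(
  travel=[
    [0.0045,-0.026,0],
    [0.0045,-0.026,0],
    [0.0045,-0.026,0],
    [0.0045,-0.026,0],
    [0.0045,-0.026,0],
    [0.0045,-0.026,0],
    [0.0045,-0.026,0],
    [0.0045,-0.026,0],
    [0.0045,-0.026,0],
    [0.0045,-0.026,0],
    [0.0045,-0.026,0],
    [0.0045,-0.026,0],
    [0,0,0],
    [0,0,0],
  ],
  dr=[
    [0,0,0],
    [0,0,0],
    [0,0,0],
    [0,0,0],
    [0,0,0],
    [0,0,0],
    [0,0,0],
    [0,0,0],
    [0,0,0],
    [0,0,0],
    [0,0,0],
    [0,0,0],
    [0,0,0],
    [0,0,0],
  ],
)

```text
time_s: 3.0
position: [0.4751, -0.2804, 0.3008]
tool_rot: [[-0.97, 0.242, -0.001], [0.242, 0.97, 0.001], [0.001, 0.001, -1.0]]
ft_force: [-0.6, 0.3, 0.1]
grip_width: 0.0854
```

```bash
python3 - <<'E'
from h import *
snap('wrist','w2');snap('top','t2'); o=observe();print(o['time_s'],o['position'],o['q'])
crop('w1',430,20,560,280,'c6',2.3);crop('w1',205,110,455,350,'c7',2.5);crop('t2',195,120,300,240,'c8',5)
E
```

```text
3.1 [ 0.47504562 -0.27930919  0.30145166] [-4.27718612e+01  1.96962365e+01  6.60705248e+01  1.42192295e-02
  9.42509424e+01 -1.18821104e+02]
2.3
2.5
5
```

View pics/w2.png

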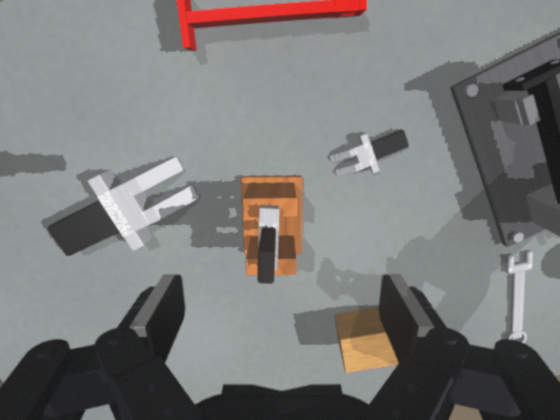

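View pics/c7.png

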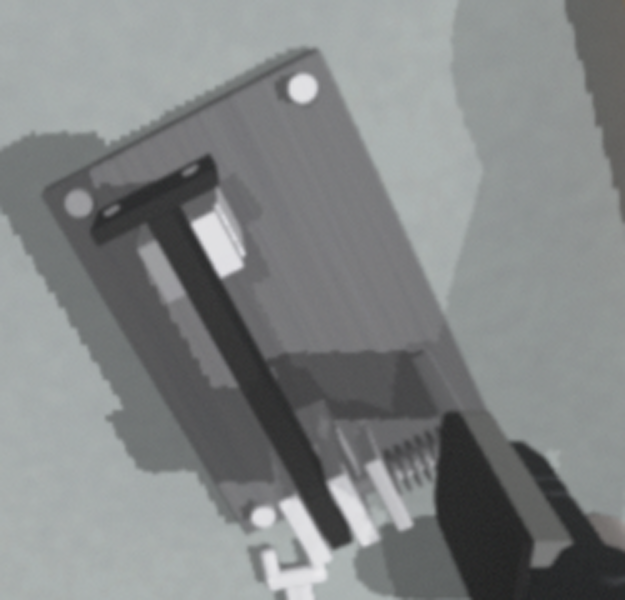

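View pics/c8.png

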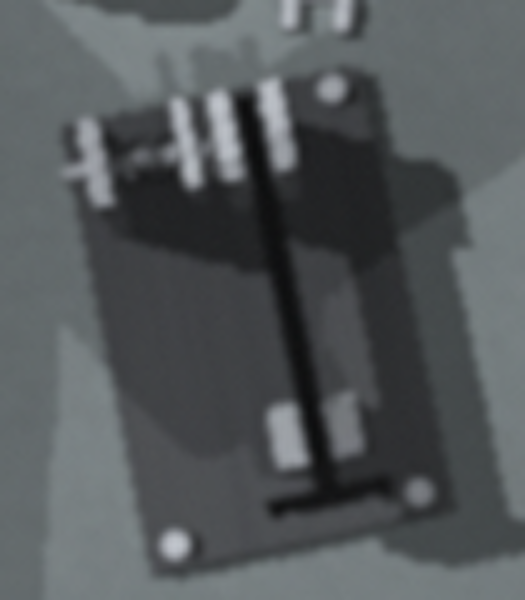

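```bash
python3 - <<'E'
from h import *
crop('w2',220,165,320,295,'c9',4.6);crop('w1',430,20,560,280,'c6',2.3)
E
```

```text
4.6
2.3
```

View pics/c9.png

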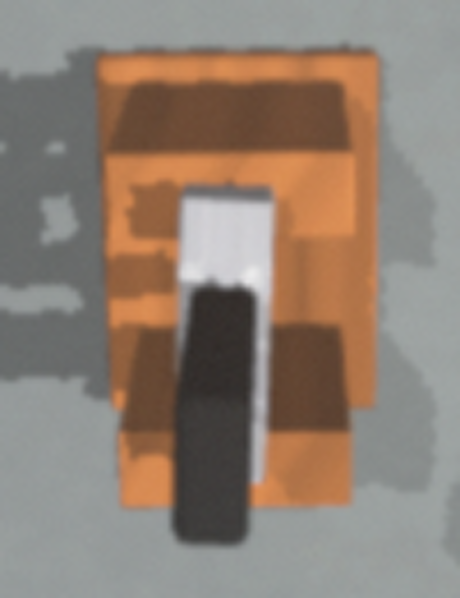

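View pics/c6.png

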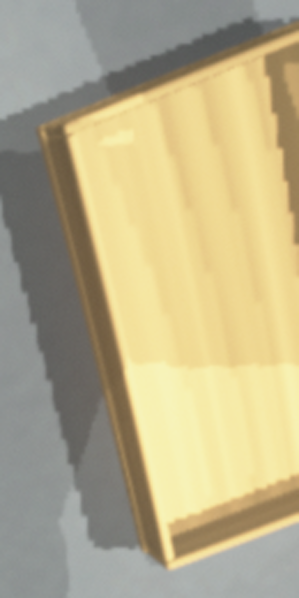

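```bash
cat > f2.py <<'E'
from fit import *
t=load('top0'); s=load('side0'); w1=load('w1'); w2=load('w2'); mm=1e-3
def go(n,Ps,x0,z0=0):
    for k in Ps:
        p,r=fit([(d,np.array(L)*mm,uv) for d,L,uv in k],x0,z0); print(n,p[:2].round(4),np.degrees(p[2]).round(2),r.tolist())
if __name__=='__main__':
    a=lambda x,y:C(x,y,(350,140),7); b=lambda x,y:C(x,y,(315,250),7); c=lambda x,y:C(x,y,(220,165),4.6)
    W=[(w2,(-37,-11,75),c(182,199)),(w2,(-37,11,75),c(273,196)),(w2,(-17,-8,140),c(178,395)),(w2,(-17,8,140),c(250,398)),(w2,(17,-8,140),c(172,545)),(w2,(17,8,140),c(247,545)),(w2,(-17,-8,75),c(190,285)),(w2,(-17,8,75),c(255,290)),(w2,(37,11,75),c(265,484))]
    T=[(t,(37,11,75),a(307,163)),(t,(-37,11,75),a(243,370)),(t,(-37,-11,75),a(305,388))]
    S=[(s,(-37,11,75),b(192,228)),(s,(-37,-11,75),b(208,275)),(s,(37,-11,75),b(432,243)),(s,(37,11,75),b(415,198))]
    go('fork',[W,T,S,W+T+S],[.54,-.31,-.24],.018)
    go('stand',[[(w2,(-55,-40,10),c(97,55)),(w2,(-55,40,10),c(380,52)),(w2,(-48,-30,80),c(105,153)),(w2,(-48,30,80),c(355,153)),(w2,(48,-30,80),c(122,507)),(w2,(48,30,80),c(352,507)),(w2,(55,40,10),c(375,408))]],[.54,-.31,-.24])
    c=lambda x,y:C(x,y,(430,20),2.3); a=lambda x,y:C(x,y,(85,130),4.5)
    W=[(w1,(-135,-75,30),c(40,128)),(w1,(135,-75,30),c(168,570))]
    T=[(t,(135,75,30),a(48,88)),(t,(135,-75,30),a(314,46)),(t,(-135,75,30),a(92,550)),(t,(-135,-75,30),a(363,520))]
    go('tray',[W,T,W+T],[.49,.33,.15])
    c=lambda x,y:C(x,y,(205,110),2.5); a=lambda x,y:C(x,y,(195,120),5); b=lambda x,y:C(x,y,(225,155),6)
    W=[(w1,(-98,-62,12),c(45,188)),(w1,(-98,98,12),c(318,48)),
     (w1,(-77,-30,87),c(96,243)),(w1,(-77,30,87),c(217,188)),(w1,(117,6,87),c(352,541)),(w1,(117,-6,87),c(330,550)),
     (w1,(78,-8,87),c(301,495)),(w1,(78,-18,87),c(281,505)),(w1,(122,-8,87),c(331,555)),(w1,(78,8,87),c(331,486)),(w1,(78,18,87),c(350,475)),(w1,(122,8,87),c(361,545)),(w1,(122,18,87),c(379,536)),
     (w1,(78,28,87),c(367,465)),(w1,(78,36,87),c(380,457)),(w1,(122,36,87),c(412,523))]
    T=[(t,(-98,98,12),a(152,578)),(t,(-98,-62,12),a(455,512)),(t,(142,98,12),a(60,130)),
(t,(100,13,87),a(225,137)),(t,(100,-13,87),a(277,125)),(t,(100,77,87),a(97,162)),(t,(100,32,87),a(186,143))]
    S=[(s,(-98,98,12),b(45,340)),(s,(-98,-62,12),b(262,542)),(s,(142,-62,12),b(645,298)),
(s,(100,77,87),b(397,62)),(s,(100,32,87),b(458,110)),(s,(100,13,87),b(485,131)),(s,(100,-13,87),b(522,158))]
    go('mount',[W,T,S,W+T+S],[.51,.02,.23])
E
python3 f2.py
```

```text
fork [ 0.5418 -0.313 ] -15.87 [[-0.7, -0.6], [0.1, 0.7], [-1.2, 0.5], [0.7, 0.4], [-0.2, 0.4], [0.4, 0.9], [0.1, -1.8], [0.7, -2.4], [-0.2, -0.5]]
fork [ 0.5404 -0.3122] -17.26 [[-0.1, 0.4], [0.2, -0.4], [-0.1, -0.0]]
fork [ 0.542  -0.3133] -17.4 [[-0.0, -0.8], [0.2, 0.5], [0.1, 0.9], [-0.4, -0.6]]
fork [ 0.5417 -0.313 ] -16.18 [[-0.5, -0.7], [0.3, 0.7], [-1.1, 0.4], [0.8, 0.3], [-0.3, 0.3], [0.3, 0.9], [0.2, -1.9], [0.8, -2.4], [-0.4, -0.5], [-0.1, -0.1], [0.7, -0.7], [0.6, -0.5], [-0.2, -0.5], [0.2, 0.7], [-0.1, 0.5], [-0.7, -0.9]]
stand [ 0.546  -0.3118] -13.65 [[-0.5, 0.1], [0.2, 0.4], [-0.0, -0.1], [0.2, -0.4], [-0.3, 0.0], [0.1, -0.2], [0.2, 0.4]]
tray [0.4884 0.3339] 11.03 [[0.2, 0.5], [-0.3, -0.8]]
tray [0.4916 0.3378] 8.73 [[0.4, -1.7], [-0.6, 0.2], [0.4, 1.0], [-0.3, -0.0]]
tray [0.4905 0.3359] 10.03 [[3.7, -0.0], [-0.7, 0.1], [0.0, -0.4], [-1.1, 0.1], [2.5, 2.0], [1.6, -0.4]]
mount [0.5172 0.0244] 13.45 [[-2.3, 1.7], [0.6, -0.7], [0.7, 1.1], [1.3, -1.6], [1.0, 0.1], [1.0, 0.3], [-2.1, -0.5], [-1.5, -1.2], [0.8, 1.8], [-2.1, -2.1], [-2.2, -1.0], [0.5, 0.8], [0.7, 1.3], [-1.4, -0.4], [-0.5, 0.1], [0.8, 0.8]]
mount [0.516  0.0239] 13.43 [[-0.2, 0.0], [0.5, 0.0], [-0.2, -0.8], [0.0, -0.1], [0.2, 0.1], [-0.4, 0.3], [0.1, 0.3]]
mount [0.5173 0.0229] 13.9 [[-0.4, -0.2], [-0.1, -0.2], [0.6, -0.9], [-0.5, 0.2], [-0.0, 0.2], [0.1, 0.2], [0.3, 0.5]]
mount [0.517  0.0242] 13.5 [[-2.6, 1.7], [0.3, -0.8], [0.4, 1.1], [1.0, -1.7], [0.9, 0.0], [0.9, 0.2], [-2.3, -0.6], [-1.7, -1.3], [0.7, 1.7], [-2.3, -2.2], [-2.4, -1.2], [0.4, 0.7], [0.5, 1.2], [-1.6, -0.5], [-0.6, -0.0], [0.7, 0.7], [-0.2, -0.4], [0.4, -0.4], [-0.4, -1.1], [-0.1, -0.5], [0.0, -0.3], [-0.6, -0.1], [-0.0, -0.1], [-0.6, -0.7], [-0.7, -0.6], [0.4, -0.9], [-0.5, -0.0], [-0.1, 0.0], [-0.0, 0.0], [0.2, 0.4]]
```

```bash
python3 - <<'E'
from fit import *
s=load('side0'); p=[.5417,-.313,np.radians(-16.2)]
def T(L):
    c,sn=np.cos(p[2]),np.sin(p[2]); return np.array([p[0]+c*L[0]-sn*L[1],p[1]+sn*L[0]+c*L[1],L[2]+.018])
for sg in (1,-1):
    im=cv2.imread('pics/side0.png')[250:330,315:400]; im=cv2.resize(im,None,fx=7,fy=7,interpolation=cv2.INTER_CUBIC)
    for xs in ((8,21),(-21,-8)):
        prof=[(-11,0),(-7,0),(11,35),(11,62),(-11,62)]
        for x in xs:
            pts=np.array([proj(s,T(np.array([x,sg*y,z])/1000))[0] for y,z in prof]); pts=((pts-[315,250]+.5)*7-.5).astype(np.int32)
            cv2.polylines(im,[pts],True,(0,255,0) if x<0 else (255,255,0),1)
    cv2.imwrite('pics/h%d.png'%(sg+1),im)
a=cv2.imread('pics/h2.png');b=cv2.imread('pics/h0.png');cv2.imwrite('pics/hh.png',cv2.resize(np.hstack([a,b]),None,fx=.66,fy=.66))
E
```

```text
(no output)
```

View pics/hh.png

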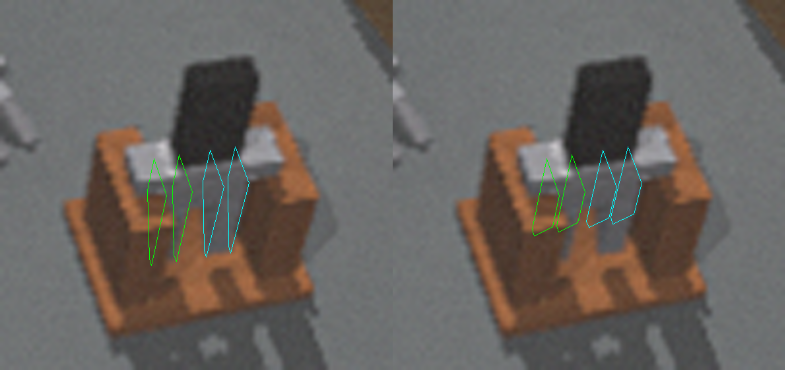

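>>> jog_arm(
  travel=[
    [0.011,-0.0056,-0.015],
    [0.011,-0.0056,-0.015],
    [0.011,-0.0056,-0.015],
    [0.011,-0.0056,-0.015],
    [0.011,-0.0056,-0.015],
    [0.011,-0.0056,-0.015],
    [0,0,-0.02],
    [0,0,-0.02],
    [0,0,-0.02],
    [0,0,-0.02],
    [0,0,-0.02],
    [0,0,0],
  ],
  dr=[
    [0,0,-0.006],
    [0,0,-0.006],
    [0,0,-0.006],
    [0,0,-0.006],
    [0,0,-0.006],
    [0,0,-0.005],
    [0,0,0],
    [0,0,0],
    [0,0,0],
    [0,0,0],
    [0,0,0],
    [0,0,0],
  ],
  jaw=0.06,
)

```text
time_s: 4.1
position: [0.5398, -0.3117, 0.1081]
tool_rot: [[-0.962, 0.275, -0.005], [0.275, 0.962, 0.004], [0.006, 0.003, -1.0]]
ft_force: [-0.7, 0.2, -0.2]
grip_width: 0.0603
```

```bash
python3 - <<'E'
from h import *
snap('wrist','w3'); o=observe();print(o['time_s'],o['position'],o['tool_rot'][:,0],o['q'])
E
```

```text
4.15 [ 0.54056539 -0.31250477  0.11038403] [-0.96150287  0.27477734  0.00310666] [-4.08818404e+01  3.51286582e+01  7.19516551e+01  6.52252363e-03
  7.31188816e+01 -1.14934782e+02]
```

View pics/w3.png

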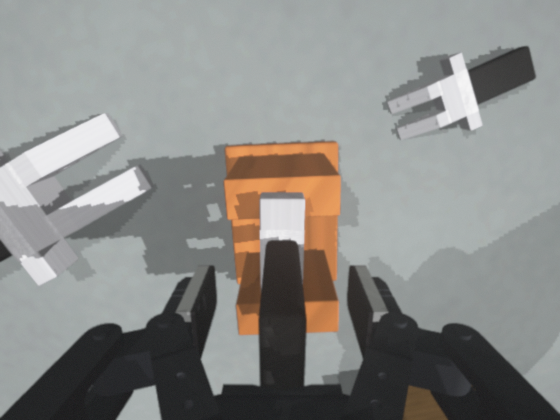

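>>> jog_arm(
  travel=[
    [0,0,0],
    [0,0,0],
    [0,0,0],
    [0,0,0],
    [0,0,0],
    [0,0,0],
  ],
  dr=[
    [0,0,0],
    [0,0,0],
    [0,0,0],
    [0,0,0],
    [0,0,0],
    [0,0,0],
  ],
  jaw=0,
  newtons=70,
)

```text
time_s: 4.65
position: [0.5414, -0.3144, 0.1126]
tool_rot: [[-0.961, 0.276, 0.002], [0.276, 0.961, -0.001], [-0.002, -0.0, -1.0]]
ft_force: [-0.2, 1.4, 6.2]
grip_width: 0.0154
```

>>> jog_arm(
  travel=[
    [0,0,0.006],
    [0,0,0.01],
    [0,0,0.018],
    [0,0,0.018],
    [0,0,0.018],
    [0,0,0.018],
    [0,0,0.018],
    [0,0,0.018],
    [0,0,0.01],
    [0,0,0],
  ],
  dr=[
    [0,0,0],
    [0,0,0],
    [0,0,0],
    [0,0,0],
    [0,0,0],
    [0,0,0],
    [0,0,0],
    [0,0,0],
    [0,0,0],
    [0,0,0],
  ],
)

```text
time_s: 5.48
position: [0.5413, -0.3148, 0.248]
tool_rot: [[-0.961, 0.276, 0.003], [0.276, 0.961, -0.003], [-0.004, -0.002, -1.0]]
ft_force: [-0.4, 0.7, -2.0]
grip_width: 0.0151
```

```bash
python3 - <<'E'
from h import *
snap('side','s4'); o=observe();print(o['time_s'],o['position'],o['tool_rot'],o['ft_force'])
crop('s4',270,100,430,260,'c10',3.7)
E
```

```text
5.5333 [ 0.54097816 -0.31449087  0.24608309] [[-9.61078821e-01  2.76272136e-01  1.09883217e-03]
 [ 2.76270977e-01  9.61079155e-01 -1.09822544e-03]
 [-1.35947378e-03 -7.51905779e-04 -9.99998793e-01]] [-0.56238932  0.53889239 -3.21795695]
3.7
```

View pics/c10.png

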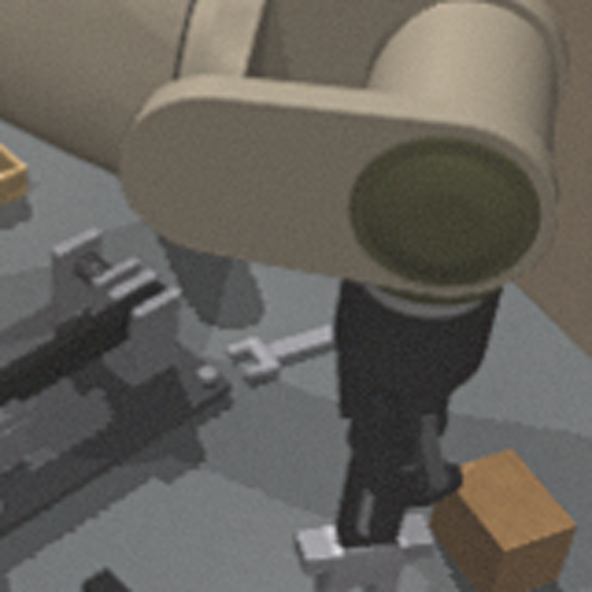

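View pics/s4.png

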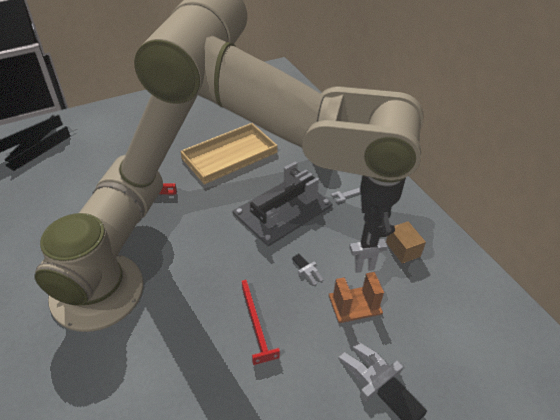

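```bash
python3 - <<'E'
from h import *
crop('s4',335,205,405,280,'c11',8)
E
```

```text
8
```

View pics/c11.png

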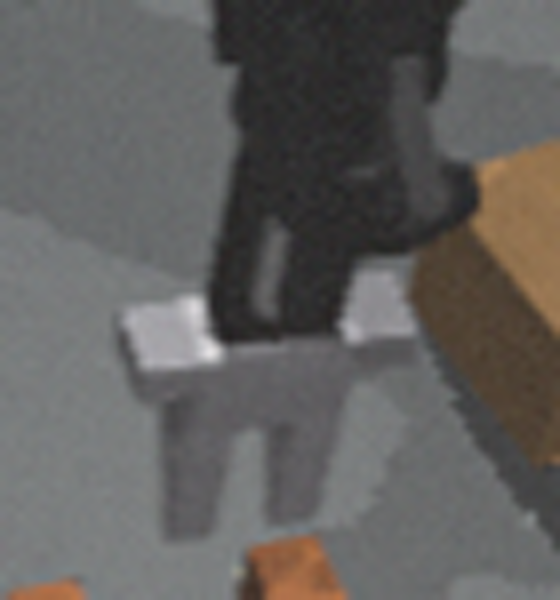

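```bash
python3 - <<'E'
from fit import *
s=load('s4'); b=lambda x,y:C(x,y,(335,205),8)
P=[((-37,11,75),(122,322)),((-37,-11,75),(140,368)),((37,-11,75),(415,333)),((-21,-11,0),(165,538)),((-8,-11,0),(213,537)),((8,-11,0),(268,524)),((21,-11,0),(316,522)),((0,-11,45),(245,415))]
def T(p,L):
    c,sn=np.cos(p[3]),np.sin(p[3]); return np.array([p[0]+c*L[0]-sn*L[1],p[1]+sn*L[0]+c*L[1],L[2]+p[2]])
f=lambda p: np.concatenate([proj(s,T(p,np.array(L)/1000))[0]-b(*uv) for L,uv in P])
r=least_squares(f,[.541,-.314,.15,-.28]); print(r.x[:3],np.degrees(r.x[3]),r.fun.reshape(-1,2).round(1).tolist())
for z in (.152,): 
  r=least_squares(lambda p:f([p[0],p[1],z,-.28]),[.541,-.314]); print(r.x,r.fun.reshape(-1,2).round(1).tolist())
E
```

```text
[ 0.5539426  -0.29973941  0.13112076] -15.665464151866612 [[-0.5, -1.5], [0.4, 0.8], [-0.3, 0.2], [-0.1, 0.2], [-0.4, -0.5], [-0.4, 0.0], [-0.8, -0.6], [2.1, 1.4]]
[ 0.54203672 -0.31220479] [[-0.9, -2.0], [0.0, 0.5], [0.3, -0.1], [-0.4, 0.5], [-0.5, -0.3], [-0.3, 0.3], [-0.5, -0.3], [2.2, 1.3]]
```

>>> jog_arm(
  travel=[
    [0,0.015,0],
    [0,0.024,0],
    [0,0.024,0],
    [0,0.024,0],
    [0,0.024,0],
    [0,0.024,0],
    [0,0.024,0],
    [0,0.024,0],
    [0,0.024,0],
    [0,0.024,0],
    [0,0.024,0],
    [0,0.024,0],
    [0,0.024,0],
    [0,0.024,0],
    [0,0.024,0],
    [0,0.017,0],
    [0,0,0],
    [0,0,0],
  ],
  dr=[
    [0,0,0.03],
    [0,0,0.0345],
    [0,0,0.0345],
    [0,0,0.0345],
    [0,0,0.0345],
    [0,0,0.0345],
    [0,0,0.0345],
    [0,0,0.0345],
    [0,0,0.0345],
    [0,0,0.0345],
    [0,0,0.0345],
    [0,0,0.0345],
    [0,0,0.0345],
    [0,0,0.0345],
    [0,0,0.0345],
    [0,0,0.005],
    [0,0,0],
    [0,0,0],
  ],
)

```text
time_s: 7.03
position: [0.5401, 0.0546, 0.2443]
tool_rot: [[-0.971, -0.238, -0.002], [-0.238, 0.971, 0.0], [0.002, 0.001, -1.0]]
ft_force: [0.6, -0.2, -2.4]
grip_width: 0.0155
```

```bash
python3 - <<'E'
from h import *
snap('wrist','w5');snap('side','s5'); o=observe();print(o['time_s'],o['position'],o['tool_rot'],o['ft_force'])
E
```

```text
7.1333 [0.54053439 0.05334403 0.24463773] [[-9.71750210e-01 -2.36007367e-01 -1.43251983e-03]
 [-2.36007476e-01  9.71751235e-01 -9.48213927e-05]
 [ 1.41443146e-03  2.45942681e-04 -9.99998969e-01]] [-1.10327539 -0.68119788 -2.69786314]
```

View pics/w5.png

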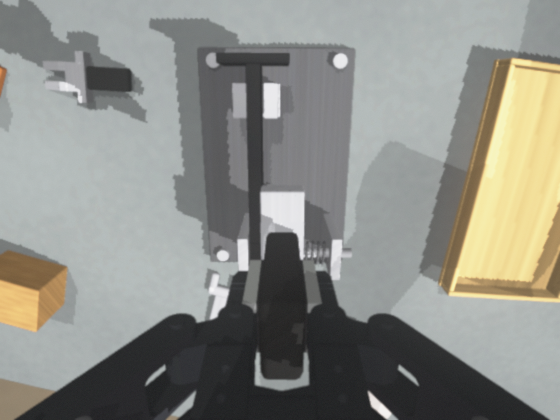

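```bash
python3 - <<'E'
from h import *
crop('w5',190,35,370,165,'c12',4.4);crop('w5',195,160,375,295,'c13',4.4)
E
```

```text
4.4
4.4
```

View pics/c12.png

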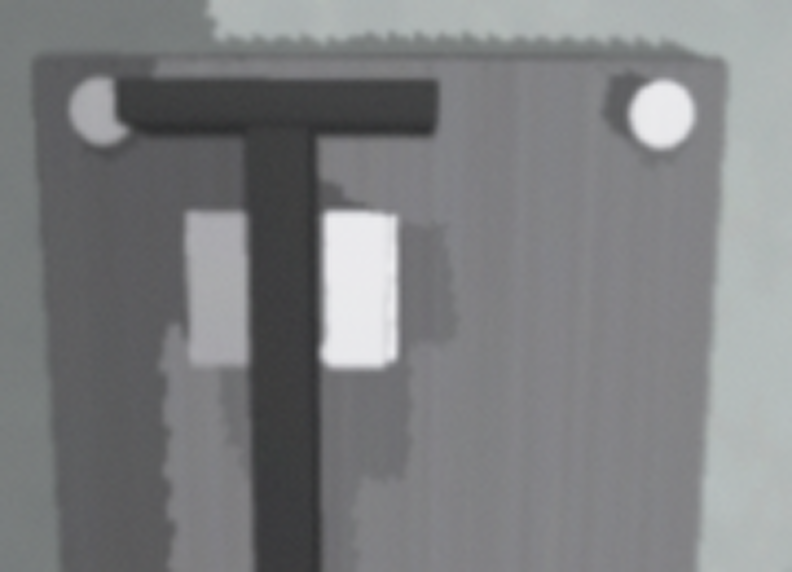

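View pics/c13.png

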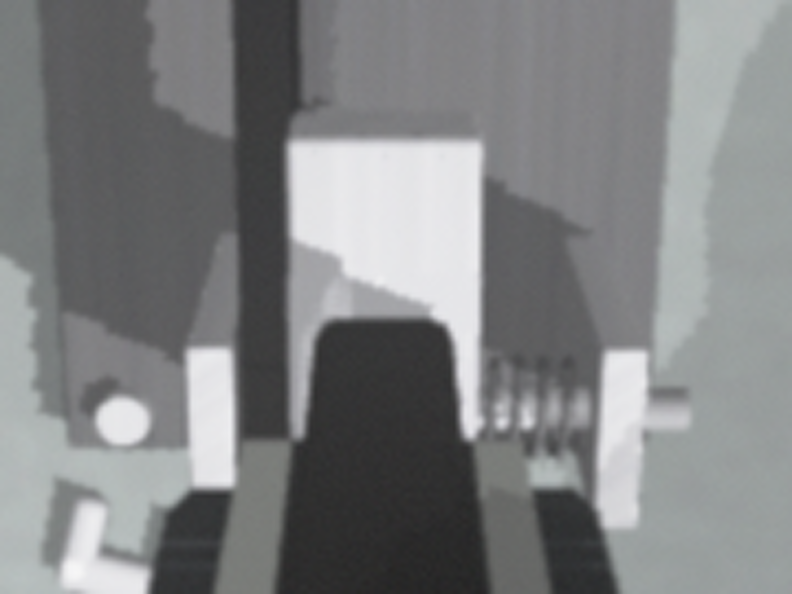

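```bash
python3 - <<'E'
from fit import *
from f2 import go
w=load('w5'); a=lambda x,y:C(x,y,(190,35),4.4); b=lambda x,y:C(x,y,(195,160),4.4)
M=[(w,(-98,-62,12),a(33,57)),(w,(-98,98,12),a(726,60)),(w,(78,-18,87),b(187,347)),(w,(78,-8,87),b(235,347)),(w,(78,72,87),b(600,350)),(w,(78,82,87),b(648,350)),(w,(122,72,87),b(597,526)),(w,(122,82,87),b(637,528)),(w,(142,-62,12),b(70,447))]
go('mount',[M,M[2:8]],[.516,.024,.23])
B=[(w,(-85,-30,34),a(118,80)),(w,(-85,30,34),a(437,80)),(w,(60,-6,34),b(234,310)),(w,(60,6,34),b(298,310))]
# fork in hand: shoulder top near edge & front
F=[(w,(-37,-11,75),b(287,140)),(w,(-37,11,75),b(482,140)),(w,(-37,-11,62),b(300,110)),(w,(-37,11,62),b(474,110))]
o=observe()
go('fork',[F],[.54,.054,.23],.1505)
E
```

```text
mount [0.5179 0.024 ] 13.63 [[-1.0, -0.9], [1.1, -1.0], [-0.3, 0.3], [-0.6, 0.3], [1.0, -0.1], [0.6, -0.1], [-0.7, 0.7], [0.3, 0.3], [-0.3, 0.8]]
mount [0.5177 0.0239] 13.62 [[-0.3, 0.1], [-0.7, 0.1], [0.9, -0.3], [0.6, -0.3], [-0.7, 0.5], [0.3, 0.1]]
fork [0.5402 0.0543] 13.83 [[-0.3, 0.0], [0.6, 0.0], [-1.8, -0.0], [0.8, -0.0]]
```

>>> jog_arm(
  travel=[
    [0.0134,0.0049,0],
    [0.0134,0.0049,0],
    [0.0134,0.0049,0],
    [0.0134,0.0049,0],
    [0.0134,0.0049,0],
    [0,0,-0.02],
    [0,0,-0.02],
    [0,0,-0.008],
    [0,0,0],
    [0,0,0],
  ],
  dr=[
    [0,0,0],
    [0,0,0],
    [0,0,0],
    [0,0,0],
    [0,0,0],
    [0,0,0],
    [0,0,0],
    [0,0,0],
    [0,0,0],
    [0,0,0],
  ],
)

```text
time_s: 7.97
position: [0.608, 0.0775, 0.1977]
tool_rot: [[-0.972, -0.235, -0.0], [-0.235, 0.972, -0.0], [0.0, -0.0, -1.0]]
ft_force: [0.9, 0.7, -1.5]
grip_width: 0.0155
```

```bash
python3 - <<'E'
from h import *
snap('wrist','w6');snap('side','s6');snap('top','t6'); o=observe();print(o['time_s'],o['position'],o['tool_rot'],o['ft_force'])
crop('s6',250,130,350,230,'c14',6);crop('w6',180,130,380,330,'c15',3)
E
```

```text
8.1167 [0.60836785 0.07789527 0.19867285] [[-9.71828450e-01 -2.35678137e-01  2.29758573e-03]
 [-2.35679122e-01  9.71830913e-01 -1.64250846e-04]
 [-2.19415450e-03 -7.01116633e-04 -9.99997347e-01]] [-0.23867709 -0.4814438  -1.94028457]
6
3
```

View pics/c14.png

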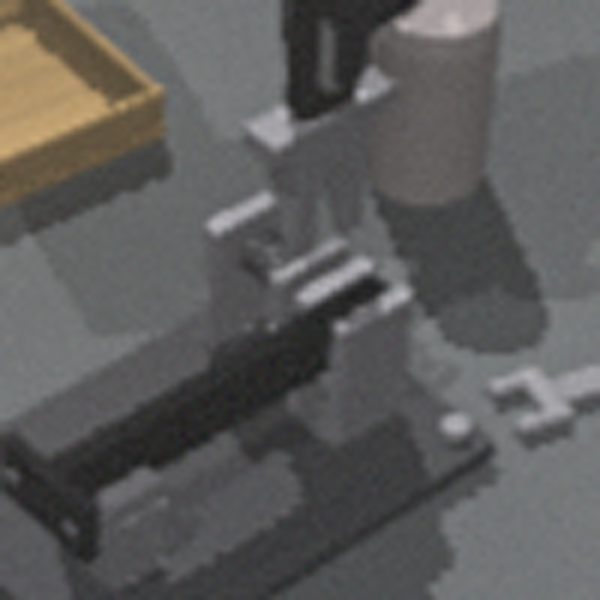

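View pics/w6.png

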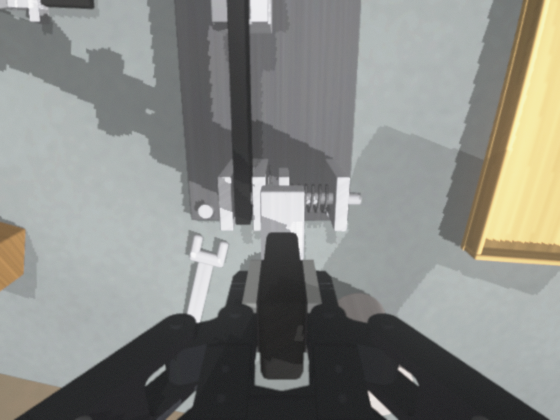

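```bash
python3 - <<'E'
from h import *
crop('w6',210,155,370,270,'c16',5)
d=load('top0'); print('can',atz(d,(183,88),.11), 'carton',atz(d,(352,98),.06))
E
```

```text
5
can [0.74481834 0.19767739 0.11      ] carton [ 0.75112792 -0.21845157  0.06      ]
```

View pics/c16.png

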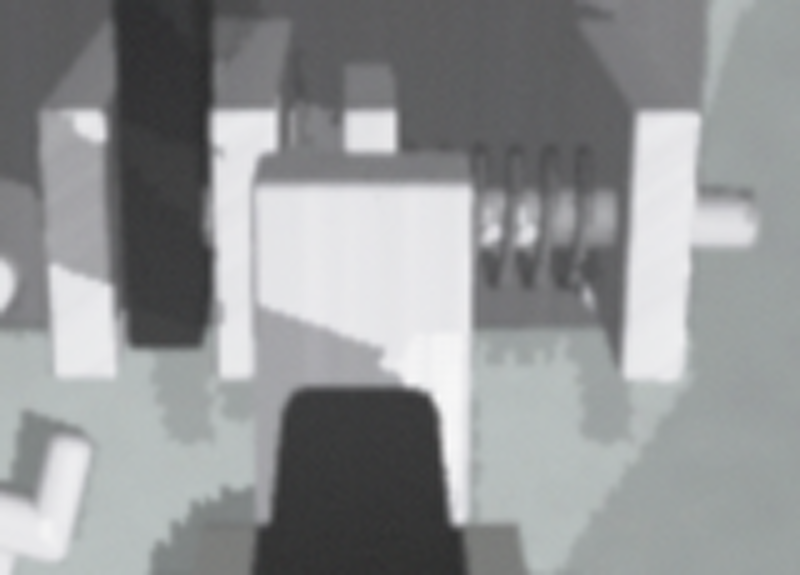

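```bash
python3 - <<'E'
from fit import *
from f2 import go
w=load('w6'); b=lambda x,y:C(x,y,(210,155),5)
M=[((78,-18,87),(40,108)),((78,-8,87),(105,108)),((122,-18,87),(57,377)),((122,-8,87),(115,377)),((78,8,87),(212,110)),((78,18,87),(280,108)),((122,8,87),(218,378)),((78,28,87),(345,110)),((78,36,87),(395,110)),((78,72,87),(637,110)),((78,82,87),(700,110)),((122,72,87),(625,380)),((122,82,87),(685,380))]
M=[(w,L,b(*u)) for L,u in M]
go('mount',[M],[.516,.024,.23])
F=[((-37,-11,75),(257,185)),((-37,11,75),(470,185)),((-37,-11,62),(262,155)),((-37,11,62),(468,155))]
F=[(w,L,b(*u)) for L,u in F]
go('fork',[F],[.608,.077,.23],.1045)
p=[.5178,.024,np.radians(13.63)]
E
```

```text
mount [0.5176 0.0241] 13.48 [[-0.2, -0.0], [0.0, -0.0], [-0.5, 0.3], [0.5, 0.4], [-0.1, -0.4], [-0.4, 0.1], [0.1, 0.3], [-0.1, -0.3], [0.6, -0.3], [0.0, -0.1], [0.7, -0.0], [-0.6, 0.1], [-0.0, 0.1]]
fork [0.6082 0.0775] 13.66 [[-1.2, 0.5], [1.7, 0.5], [-0.7, -0.5], [0.5, -0.5]]
```

>>> jog_arm(
  travel=[
    [0,0.0007,-0.006],
    [0,0,-0.006],
    [0,0,-0.006],
    [0,0,-0.006],
    [0,0,-0.004],
    [0,0,-0.004],
    [0,0,-0.004],
    [0,0,0],
  ],
  dr=[
    [0,0,0],
    [0,0,0],
    [0,0,0],
    [0,0,0],
    [0,0,0],
    [0,0,0],
    [0,0,0],
    [0,0,0],
  ],
)

```text
time_s: 8.78
position: [0.6083, 0.0784, 0.1609]
tool_rot: [[-0.972, -0.236, 0.001], [-0.236, 0.972, -0.001], [-0.001, -0.001, -1.0]]
ft_force: [3.6, -4.9, -1.6]
grip_width: 0.0152
```

>>> jog_arm(
  travel=[
    [0,0,-0.005],
    [0,0,-0.005],
    [0,0,-0.005],
    [0,0,-0.005],
    [0,0,-0.005],
    [0,0,-0.004],
    [0,0,-0.003],
    [0,0,0],
  ],
  dr=[
    [0,0,0],
    [0,0,0],
    [0,0,0],
    [0,0,0],
    [0,0,0],
    [0,0,0],
    [0,0,0],
    [0,0,0],
  ],
)

```text
time_s: 9.45
position: [0.608, 0.0781, 0.1284]
tool_rot: [[-0.972, -0.235, -0.0], [-0.235, 0.972, -0.001], [0.001, -0.001, -1.0]]
ft_force: [2.5, -6.4, -3.3]
grip_width: 0.0155
```

>>> jog_arm(
  travel=[
    [0,0,-0.002],
    [0,0,-0.0015],
    [0,0,-0.001],
    [0,0,0],
  ],
  dr=[
    [0,0,0],
    [0,0,0],
    [0,0,0],
    [0,0,0],
  ],
)

```text
time_s: 9.78
position: [0.6082, 0.0781, 0.1245]
tool_rot: [[-0.972, -0.235, 0.0], [-0.235, 0.972, -0.001], [-0.0, -0.001, -1.0]]
ft_force: [2.3, -6.1, -1.0]
grip_width: 0.0152
```

>>> jog_arm(
  travel=[
    [0,0,-0.0015],
    [0,0,-0.001],
    [0,0,0],
  ],
  dr=[
    [0,0,0],
    [0,0,0],
    [0,0,0],
  ],
)

```text
time_s: 10.03
position: [0.6085, 0.0779, 0.1242]
tool_rot: [[-0.972, -0.236, 0.003], [-0.236, 0.972, -0.002], [-0.002, -0.002, -1.0]]
ft_force: [-2.2, -7.5, 14.7]
grip_width: 0.0153
```

>>> jog_arm(
  travel=[
    [0,0,0],
    [0,0,0],
    [0,0,0],
    [0,0,0],
  ],
  dr=[
    [0,0,0],
    [0,0,0],
    [0,0,0],
    [0,0,0],
  ],
  jaw=0.05,
)

```text
time_s: 10.37
position: [0.6075, 0.0793, 0.1218]
tool_rot: [[-0.972, -0.236, -0.001], [-0.236, 0.972, 0.001], [0.001, 0.001, -1.0]]
ft_force: [-0.6, -0.1, 0.2]
grip_width: 0.05
```

>>> jog_arm(
  travel=[
    [0,0,0.01],
    [0,0,0.02],
    [0,0,0.02],
    [0,0,0.02],
    [0,0,0.02],
    [0,0,0.02],
    [0,0,0.02],
    [0,0,0],
  ],
  dr=[
    [0,0,0],
    [0,0,0],
    [0,0,0],
    [0,0,0],
    [0,0,0],
    [0,0,0],
    [0,0,0],
    [0,0,0],
  ],
)

```text
time_s: 11.03
position: [0.6089, 0.0791, 0.2572]
tool_rot: [[-0.972, -0.236, 0.007], [-0.236, 0.972, -0.0], [-0.007, -0.002, -1.0]]
ft_force: [0.7, 0.4, 0.5]
grip_width: 0.0497
```

```bash
python3 - <<'E'
from h import *
snap('wrist','w7');snap('side','s7'); o=observe();print(o['time_s'],o['position'],o['tool_rot'][:,0],o['ft_force'])
crop('s7',225,105,345,250,'c17',4.1)
E
```

```text
11.1333 [0.60790723 0.07902619 0.25292867] [-0.97171159 -0.23616799 -0.00112627] [ 0.17654882 -0.87107292 -0.78577364]
4.1
```

View pics/c17.png

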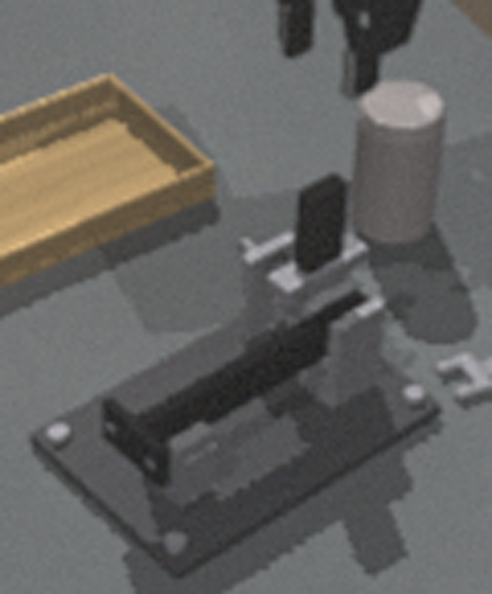

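View pics/w7.png

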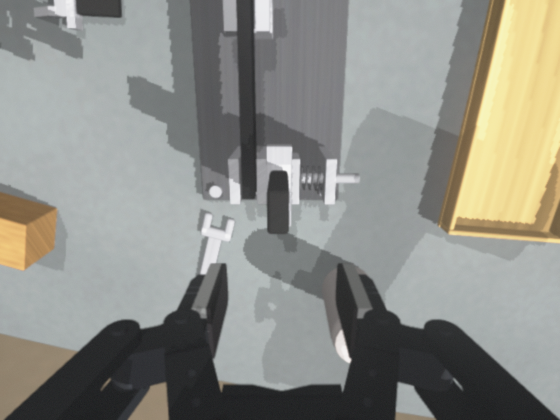

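```bash
python3 - <<'E'
from fit import *
from f2 import go
crop('w7',220,140,370,245,'c18',5.3)
w=load('w7'); im=cv2.imread('pics/w7.png')
p=(.5177,.0240,np.radians(13.55))
def T(L):
    c,s=np.cos(p[2]),np.sin(p[2]); return [p[0]+c*L[0]-s*L[1],p[1]+s*L[0]+c*L[1],L[2]]
for L in [(78,18,87),(78,28,87),(78,40,87),(78,48,87),(78,72,87),(63,18,105),(63,40,105),(83,21,170),(83,37,170)]:
    q=(proj(w,T(np.array(L)/1000))[0]-[220,140]+.5)*5.3-.5; print(L,q.round(0))
E
```

```text
5.3
(78, 18, 87) [252. 100.]
(78, 28, 87) [310. 100.]
(78, 40, 87) [380. 100.]
(78, 48, 87) [426. 100.]
(78, 72, 87) [566. 101.]
(63, 18, 105) [246.  29.]
(63, 40, 105) [384.  29.]
(83, 21, 170) [249. 261.]
(83, 37, 170) [372. 261.]
```

View pics/c18.png

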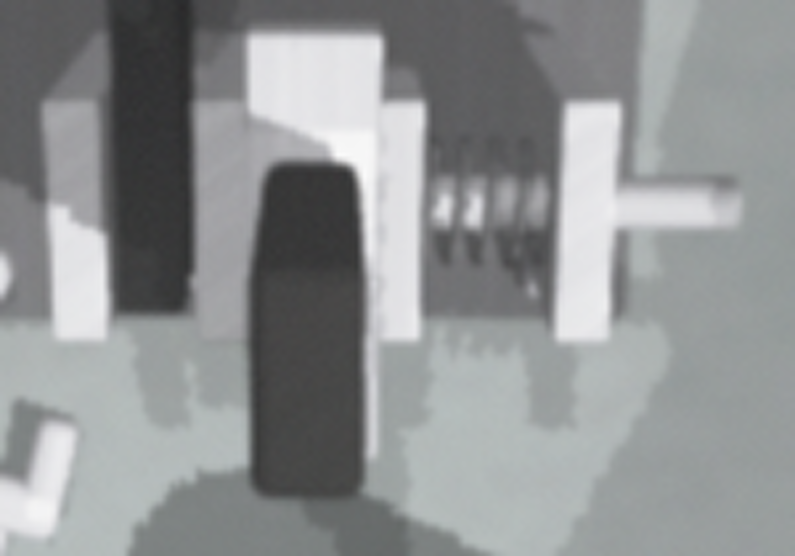

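>>> jog_arm(
  travel=[
    [-0.015,-0.0092,0],
    [-0.015,-0.0092,0],
    [-0.015,-0.0092,0],
    [-0.015,-0.0092,0],
    [-0.015,-0.0092,0],
    [-0.015,-0.0092,0],
    [0,0,-0.02],
    [0,0,-0.02],
    [0,0,-0.02],
    [0,0,-0.02],
    [0,0,-0.01],
    [0,0,0],
  ],
  dr=[
    [0,0,0],
    [0,0,0],
    [0,0,0],
    [0,0,0],
    [0,0,0],
    [0,0,0],
    [0,0,0],
    [0,0,0],
    [0,0,0],
    [0,0,0],
    [0,0,0],
    [0,0,0],
  ],
)

```text
time_s: 12.13
position: [0.5162, 0.024, 0.1592]
tool_rot: [[-0.972, -0.236, -0.007], [-0.236, 0.972, 0.001], [0.006, 0.003, -1.0]]
ft_force: [-1.2, 0.1, 0.0]
grip_width: 0.05
```

```bash
python3 - <<'E'
from h import *
snap('wrist','w8');snap('side','s8'); o=observe();print(o['time_s'],o['position'],o['tool_rot'],o['ft_force'])
E
```

```text
12.2333 [0.51766366 0.02371119 0.16196004] [[-9.71768213e-01 -2.35932886e-01 -1.48789600e-03]
 [-2.35933625e-01  9.71769113e-01  3.39528696e-04]
 [ 1.36578539e-03  6.80987890e-04 -9.99998835e-01]] [ 0.06455181 -0.0875835   0.63716755]
```

View pics/w8.png

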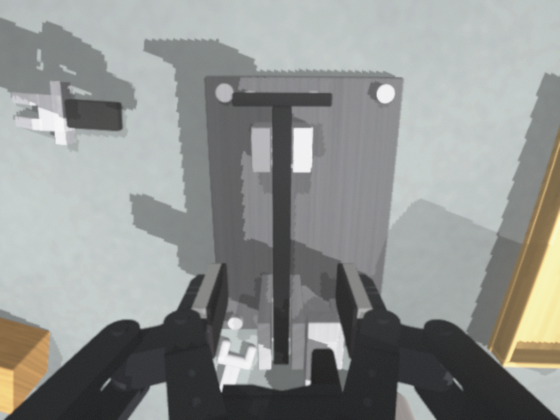

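View pics/s8.png

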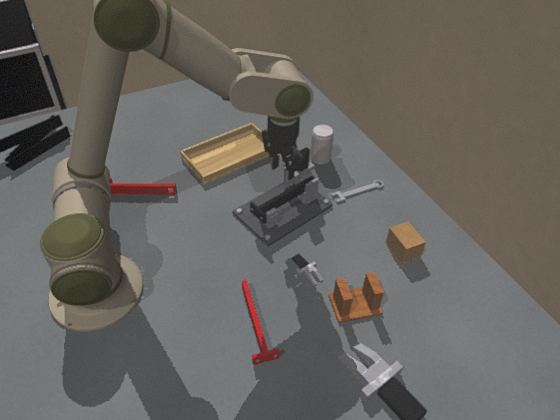

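>>> jog_arm(
  travel=[
    [0,0,-0.018],
    [0,0,-0.018],
    [0,0,-0.018],
    [0,0,-0.018],
    [0,0,-0.018],
    [0,0,-0.012],
    [0,0,-0.006],
    [0,0,0],
    [0,0,0],
  ],
  dr=[
    [0,0,0],
    [0,0,0],
    [0,0,0],
    [0,0,0],
    [0,0,0],
    [0,0,0],
    [0,0,0],
    [0,0,0],
    [0,0,0],
  ],
)

```text
time_s: 12.98
position: [0.5184, 0.0236, 0.055]
tool_rot: [[-0.972, -0.236, 0.001], [-0.236, 0.972, -0.0], [-0.001, -0.0, -1.0]]
ft_force: [-0.8, -0.6, -0.1]
grip_width: 0.0499
```

>>> jog_arm(
  travel=[
    [0,0,0],
    [0,0,0],
    [0,0,0],
    [0,0,0],
    [0,0,0],
    [0,0,0],
  ],
  dr=[
    [0,0,0],
    [0,0,0],
    [0,0,0],
    [0,0,0],
    [0,0,0],
    [0,0,0],
  ],
  jaw=0,
  newtons=70,
)

```text
time_s: 13.48
position: [0.5183, 0.0236, 0.0551]
tool_rot: [[-0.972, -0.236, 0.001], [-0.236, 0.972, -0.0], [-0.001, -0.001, -1.0]]
ft_force: [-2.0, -0.0, 6.3]
grip_width: 0.0111
```

>>> jog_arm(
  travel=[
    [0,0,0.003],
    [0,0,0.004],
    [0,0,0.005],
    [0,0,0.005],
    [0,0,0],
  ],
  dr=[
    [0,0,0],
    [0,0,0],
    [0,0,0],
    [0,0,0],
    [0,0,0],
  ],
)

```text
time_s: 13.9
position: [0.5184, 0.0236, 0.0724]
tool_rot: [[-0.972, -0.236, 0.002], [-0.236, 0.972, -0.0], [-0.002, -0.001, -1.0]]
ft_force: [0.0, -0.9, -3.2]
grip_width: 0.0108
```

>>> jog_arm(
  travel=[
    [0,0,0.008],
    [0,0,0.01],
    [0,0,0.012],
    [0,0,0.016],
    [0,0,0.018],
    [0,0,0.018],
    [0,0,0.018],
    [0,0,0.018],
    [0,0,0.012],
    [0,0,0.006],
    [0,0,0],
  ],
  dr=[
    [0,0,0],
    [0,0,0],
    [0,0,0],
    [0,0,0],
    [0,0,0],
    [0,0,0],
    [0,0,0],
    [0,0,0],
    [0,0,0],
    [0,0,0],
    [0,0,0],
  ],
)

```text
time_s: 14.82
position: [0.5182, 0.0236, 0.2086]
tool_rot: [[-0.972, -0.236, 0.002], [-0.236, 0.972, -0.0], [-0.002, -0.001, -1.0]]
ft_force: [0.1, 0.2, -2.9]
grip_width: 0.0108
```

```bash
python3 - <<'E'
from h import *
snap('wrist','w9');snap('side','s9'); o=observe();print(o['time_s'],o['position'],o['tool_rot'][:,0],o['ft_force'])
crop('s9',180,80,340,250,'c19',3.5)
E
```

```text
14.9167 [0.51756005 0.02369444 0.20677142] [-9.71779580e-01 -2.35888824e-01  9.54751469e-04] [-0.81715258  0.27667137 -4.53334544]
3.5
```

View pics/w9.png

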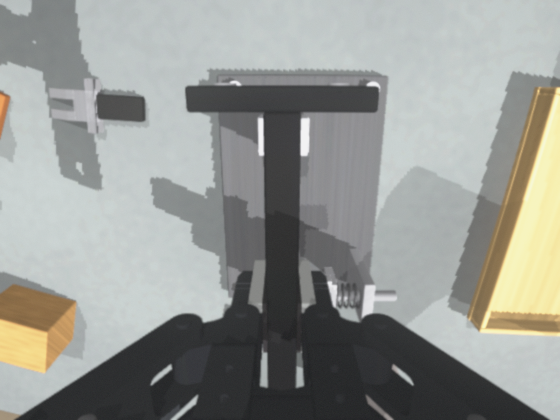

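View pics/c19.png

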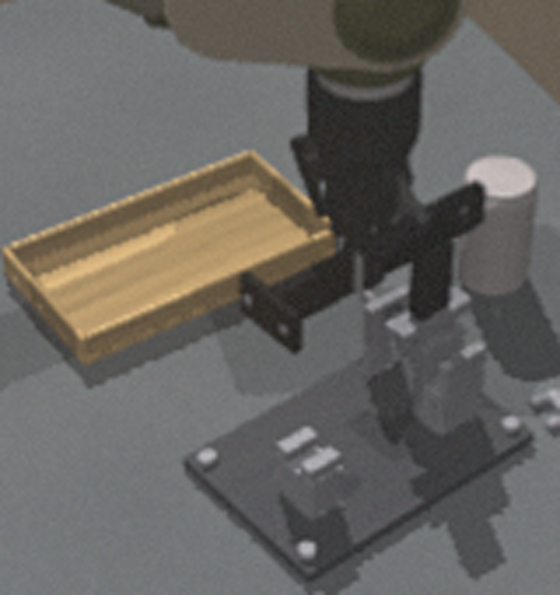

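```bash
python3 - <<'E'
from h import *
crop('w5',430,40,560,310,'c20',2.2); 
im=cv2.imread('pics/w9.png'); cv2.imwrite('pics/c21.png',cv2.resize(im[75:345,450:560],None,fx=2.2,fy=2.2,interpolation=cv2.INTER_CUBIC))
a=cv2.imread('pics/c20.png');b=cv2.imread('pics/c21.png'); cv2.imwrite('pics/c22.png',np.hstack([a,b]))
E
```

```text
2.2
```

View pics/c22.png

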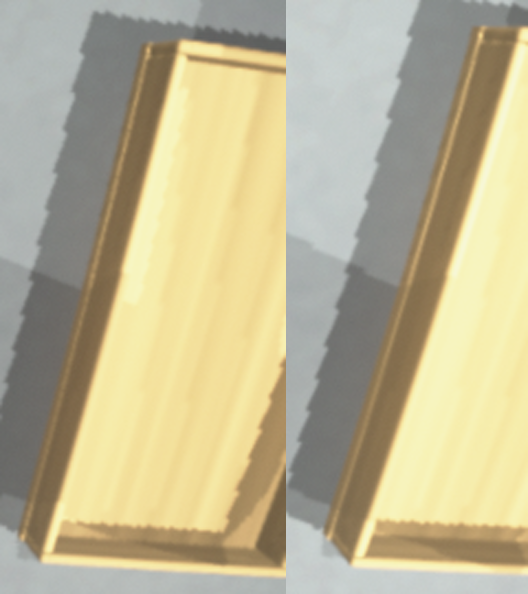

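```bash
python3 - <<'E'
from fit import *
from f2 import go
t=load('top0');s=load('side0');w5=load('w5');w9=load('w9');s9=load('s9')
a=lambda x,y:C(x,y,(430,40),2.2); b=lambda x,y:C(x,y,(450,75),2.2); c=lambda x,y:C(x,y,(180,80),3.5); e=lambda x,y:C(x,y,(85,130),4.5)
A=[(w5,(-135,-75,30),a(180,42)),(w5,(135,-75,30),a(42,562)),(w5,(-135,-75,0),a(145,45)),(w5,(135,-75,0),a(22,538)),]
B=[(w9,(135,-75,30),b(66,567)),(w9,(135,-75,0),b(39,540)),(w9,(-135,-75,0),b(188,28))]
T=[(t,(135,75,30),e(48,88)),(t,(135,-75,30),e(314,46)),(t,(-135,75,30),e(92,550)),(t,(-135,-75,30),e(363,520))]
S=[(s9,(-135,75,30),c(5,248)),(s9,(135,75,30),c(252,152)),(s9,(135,-75,30),c(335,232)),(s9,(-135,-75,30),c(80,345)),(s9,(-135,-75,0),c(85,362))]
go('tray',[A,B,T,S,A+T+S],[.49,.33,.15])
E
```

```text
tray [0.4931 0.3415] 9.03 [[0.8, -0.6], [0.6, 1.4], [-0.8, 0.4], [-0.7, -0.6]]
tray [0.4932 0.341 ] 8.9 [[0.2, 1.0], [-0.2, -2.7], [-0.0, 0.1]]
tray [0.4916 0.3378] 8.73 [[0.4, -1.7], [-0.6, 0.2], [0.4, 1.0], [-0.3, -0.0]]
tray [0.4921 0.338 ] 8.26 [[-1.4, 0.3], [0.3, -0.4], [2.0, -0.4], [0.0, -1.0], [-0.4, 1.6]]
tray [0.4928 0.3407] 8.93 [[0.4, -1.2], [-0.1, 0.9], [-1.2, -0.2], [-1.4, -1.0], [-0.8, -2.0], [-1.8, -0.4], [-0.5, 0.6], [-1.2, -0.7], [-1.5, 0.2], [-0.3, -1.0], [1.8, -1.3], [0.5, -1.4], [0.0, 1.2]]
```

>>> jog_arm(
  travel=[
    [-0.0029,0.0143,0],
    [-0.0029,0.0223,0],
    [-0.0029,0.0223,0],
    [-0.0029,0.0223,0],
    [-0.0029,0.0223,0],
    [-0.0029,0.0223,0],
    [-0.0029,0.0223,0],
    [-0.0029,0.0223,0],
    [-0.0029,0.0223,0],
    [-0.0029,0.0223,0],
    [-0.0029,0.0223,0],
    [-0.0029,0.0223,0],
    [-0.0029,0.0223,0],
    [-0.003,0.0223,0],
    [0,0.008,0],
    [0,0,0],
    [0,0,0],
  ],
  dr=[
    [0,0,-0.0058],
    [0,0,-0.0058],
    [0,0,-0.0058],
    [0,0,-0.0058],
    [0,0,-0.0058],
    [0,0,-0.0058],
    [0,0,-0.0058],
    [0,0,-0.0058],
    [0,0,-0.0058],
    [0,0,-0.0058],
    [0,0,-0.0058],
    [0,0,-0.0058],
    [0,0,-0.0058],
    [0,0,-0.0058],
    [0,0,0],
    [0,0,0],
    [0,0,0],
  ],
)

```text
time_s: 16.33
position: [0.4771, 0.3354, 0.2064]
tool_rot: [[-0.988, -0.157, -0.001], [-0.157, 0.988, -0.001], [0.002, -0.001, -1.0]]
ft_force: [0.2, -0.6, -4.2]
grip_width: 0.011
```

```bash
python3 - <<'E'
from h import *
snap('wrist','w10');snap('side','s10'); o=observe();print(o['time_s'],o['position'],o['tool_rot'],o['ft_force'])
E
```

```text
16.4333 [0.47741256 0.33477697 0.20690648] [[-9.87847914e-01 -1.55421775e-01 -7.55880458e-04]
 [-1.55421237e-01  9.87848022e-01 -7.24637577e-04]
 [ 8.59319473e-04 -5.98351843e-04 -9.99999452e-01]] [-0.27428659  0.18354614 -3.56950561]
```

View pics/w10.png

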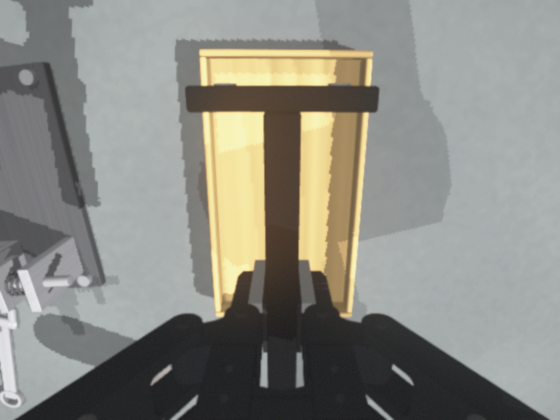

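View pics/s10.png

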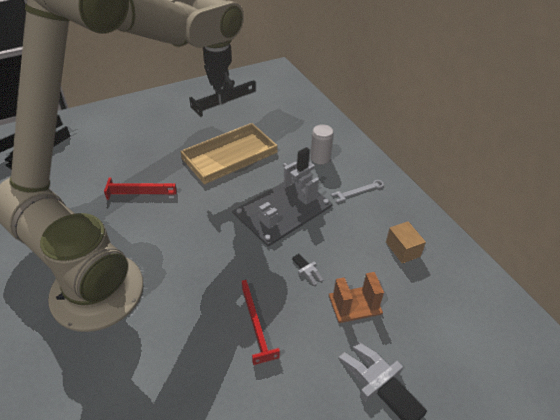

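>>> jog_arm(
  travel=[
    [0,0.001,-0.012],
    [0,0,-0.02],
    [0,0,-0.02],
    [0,0,-0.02],
    [0,0,-0.02],
    [0,0,-0.02],
    [0,0,-0.02],
    [0,0,-0.02],
    [0,0,-0.015],
    [0,0,-0.01],
    [0,0,-0.006],
    [0,0,0],
    [0,0,0],
  ],
  dr=[
    [0,0,0],
    [0,0,0],
    [0,0,0],
    [0,0,0],
    [0,0,0],
    [0,0,0],
    [0,0,0],
    [0,0,0],
    [0,0,0],
    [0,0,0],
    [0,0,0],
    [0,0,0],
    [0,0,0],
  ],
)

```text
time_s: 17.52
position: [0.4777, 0.3367, 0.0249]
tool_rot: [[-0.988, -0.156, 0.001], [-0.156, 0.988, 0.0], [-0.001, 0.0, -1.0]]
ft_force: [0.6, 0.9, -3.9]
grip_width: 0.0113
```

>>> jog_arm(
  travel=[
    [0,0,-0.005],
    [0,0,-0.004],
    [0,0,-0.003],
    [0,0,-0.002],
    [0,0,0],
  ],
  dr=[
    [0,0,0],
    [0,0,0],
    [0,0,0],
    [0,0,0],
    [0,0,0],
  ],
)

```text
time_s: 17.93
position: [0.477, 0.3368, 0.0099]
tool_rot: [[-0.988, -0.156, -0.001], [-0.156, 0.988, -0.0], [0.001, -0.0, -1.0]]
ft_force: [0.3, -0.2, -3.9]
grip_width: 0.0112
```

>>> jog_arm(
  travel=[
    [0,0,-0.001],
    [0,0,-0.001],
    [0,0,0],
  ],
  dr=[
    [0,0,0],
    [0,0,0],
    [0,0,0],
  ],
)

```text
time_s: 18.18
position: [0.4773, 0.3369, 0.0083]
tool_rot: [[-0.988, -0.156, 0.0], [-0.156, 0.988, 0.0], [-0.0, 0.0, -1.0]]
ft_force: [-0.3, -0.3, -3.2]
grip_width: 0.0111
```

>>> jog_arm(
  travel=[
    [0,0,-0.001],
    [0,0,0],
  ],
  dr=[
    [0,0,0],
    [0,0,0],
  ],
)

```text
time_s: 18.35
position: [0.4773, 0.3369, 0.0082]
tool_rot: [[-0.988, -0.156, 0.001], [-0.156, 0.988, 0.0], [-0.001, 0.0, -1.0]]
ft_force: [-2.1, -1.7, 4.6]
grip_width: 0.0108
```

Contact (force changed sign by 8 N). Releasing.

>>> jog_arm(
  travel=[
    [0,0,0],
    [0,0,0],
    [0,0,0],
  ],
  dr=[
    [0,0,0],
    [0,0,0],
    [0,0,0],
  ],
  jaw=0.035,
)

```text
time_s: 18.6
position: [0.4775, 0.3369, 0.0075]
tool_rot: [[-0.988, -0.156, 0.001], [-0.156, 0.988, 0.0], [-0.001, 0.0, -1.0]]
ft_force: [-0.0, 0.2, 0.2]
grip_width: 0.0351
```

>>> jog_arm(
  travel=[
    [0,0,0.01],
    [0,0,0.02],
    [0,0,0.025],
    [0,0,0.025],
    [0,0,0.03],
    [0,0,0.03],
    [0,0,0.03],
    [0,0,0.03],
    [0,0,0.03],
    [0,0,0.02],
    [0,0,0],
  ],
  dr=[
    [0,0,0],
    [0,0,0],
    [0,0,0],
    [0,0,0],
    [0,0,0],
    [0,0,0],
    [0,0,0],
    [0,0,0],
    [0,0,0],
    [0,0,0],
    [0,0,0],
  ],
)

```text
time_s: 19.52
position: [0.4782, 0.3373, 0.2629]
tool_rot: [[-0.988, -0.156, 0.008], [-0.156, 0.988, 0.004], [-0.009, 0.002, -1.0]]
ft_force: [0.1, -0.9, 0.5]
grip_width: 0.035
```

```bash
python3 - <<'E'
from h import *
snap('wrist','w11');snap('side','s11'); o=observe();print(o['time_s'],o['position'],o['tool_rot'][:,0],o['ft_force'])
crop('s11',170,100,340,250,'c23',4)
E
```

```text
19.6167 [0.47712053 0.33679237 0.25814524] [-0.98770126 -0.156346   -0.00146653] [0.55682835 0.87363129 0.41529317]
4
```

View pics/w11.png

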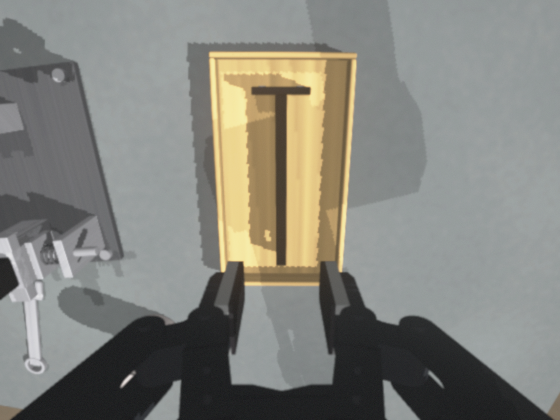

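View pics/c23.png

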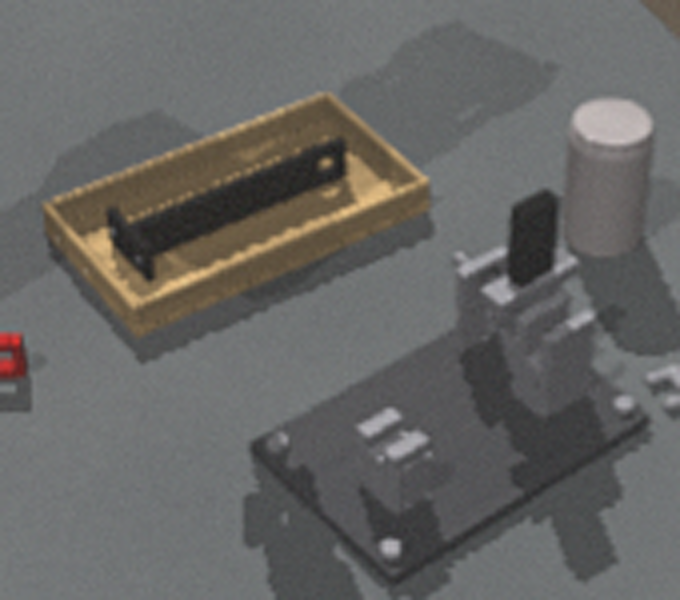

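>>> jog_arm(
  travel=[
    [0.008,-0.0155,0],
    [0.0109,-0.02175,0],
    [0.0109,-0.02175,0],
    [0.0109,-0.02175,0],
    [0.0109,-0.02175,0],
    [0.0109,-0.02175,0],
    [0.0109,-0.02175,0],
    [0.0109,-0.02175,0],
    [0.0109,-0.02175,0],
    [0.0109,-0.02175,0],
    [0.0109,-0.02175,0],
    [0.0109,-0.02175,0],
    [0.003,-0.0062,0],
    [0,0,-0.02],
    [0,0,-0.02],
    [0,0,-0.01],
    [0,0,0],
    [0,0,0],
  ],
  dr=[
    [0,0,0.006],
    [0,0,0.00675],
    [0,0,0.00675],
    [0,0,0.00675],
    [0,0,0.00675],
    [0,0,0.00675],
    [0,0,0.00675],
    [0,0,0.00675],
    [0,0,0.00675],
    [0,0,0.00675],
    [0,0,0.00675],
    [0,0,0.00675],
    [0,0,0],
    [0,0,0],
    [0,0,0],
    [0,0,0],
    [0,0,0],
    [0,0,0],
  ],
  jaw=0.05,
)

```text
time_s: 21.12
position: [0.6079, 0.0763, 0.2072]
tool_rot: [[-0.972, -0.235, -0.001], [-0.235, 0.972, 0.0], [0.001, 0.0, -1.0]]
ft_force: [0.2, -0.0, -0.2]
grip_width: 0.0501
```

```bash
python3 - <<'E'
from h import *
snap('wrist','w12'); o=observe();print(o['time_s'],o['position'],o['tool_rot'],o['ft_force'])
E
```

```text
21.1667 [0.60827274 0.07625556 0.2080296 ] [[-9.71887020e-01 -2.35446616e-01  7.15475377e-04]
 [-2.35446665e-01  9.71887271e-01  1.63599162e-05]
 [-6.99213299e-04 -1.52556301e-04 -9.99999744e-01]] [-0.21489766  0.17450096  0.2598958 ]
```

View pics/w12.png

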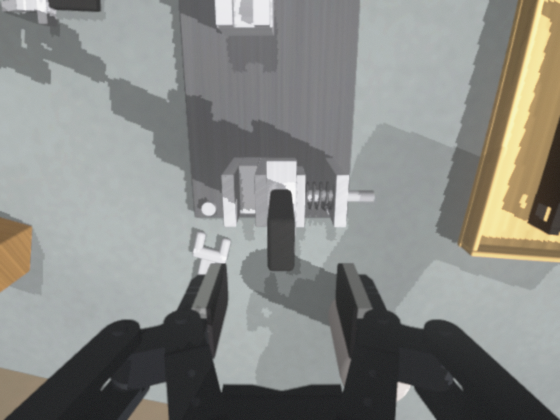

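>>> jog_arm(
  travel=[
    [0,0,-0.015],
    [0,0,-0.02],
    [0,0,-0.02],
    [0,0,-0.017],
    [0,0,-0.009],
    [0,0,-0.003],
    [0,0,0],
    [0,0,0],
  ],
  dr=[
    [0,0,0],
    [0,0,0],
    [0,0,0],
    [0,0,0],
    [0,0,0],
    [0,0,0],
    [0,0,0],
    [0,0,0],
  ],
)

```text
time_s: 21.83
position: [0.6087, 0.0759, 0.1246]
tool_rot: [[-0.972, -0.235, 0.002], [-0.235, 0.972, -0.0], [-0.002, -0.001, -1.0]]
ft_force: [0.7, 0.0, 0.3]
grip_width: 0.05
```

>>> jog_arm(
  travel=[
    [0,0,0],
    [0,0,0],
    [0,0,0],
    [0,0,0],
    [0,0,0],
    [0,0,0],
  ],
  dr=[
    [0,0,0],
    [0,0,0],
    [0,0,0],
    [0,0,0],
    [0,0,0],
    [0,0,0],
  ],
  jaw=0,
  newtons=70,
)

```text
time_s: 22.33
position: [0.6084, 0.0758, 0.1241]
tool_rot: [[-0.972, -0.235, 0.001], [-0.235, 0.972, -0.0], [-0.001, -0.0, -1.0]]
ft_force: [-0.2, -0.5, 5.1]
grip_width: 0.0152
```

>>> jog_arm(
  travel=[
    [0,0,0.004],
    [0,0,0.007],
    [0,0,0.01],
    [0,0,0.01],
    [0,0,0.012],
    [0,0,0.014],
    [0,0,0.016],
    [0,0,0.018],
    [0,0,0.018],
    [0,0,0.01],
    [0,0,0],
    [0,0,0],
  ],
  dr=[
    [0,0,0],
    [0,0,0],
    [0,0,0],
    [0,0,0],
    [0,0,0],
    [0,0,0],
    [0,0,0],
    [0,0,0],
    [0,0,0],
    [0,0,0],
    [0,0,0],
    [0,0,0],
  ],
)

```text
time_s: 23.33
position: [0.6081, 0.0761, 0.2427]
tool_rot: [[-0.972, -0.235, 0.001], [-0.235, 0.972, 0.0], [-0.001, -0.0, -1.0]]
ft_force: [0.1, 0.7, -2.0]
grip_width: 0.0158
```

```bash
python3 - <<'E'
from h import *
snap('wrist','w13');snap('side','s13'); o=observe();print(o['time_s'],o['position'],o['tool_rot'],o['ft_force'])
crop('w13',210,155,370,270,'c24',5)
E
```

```text
23.4333 [0.60769341 0.07599277 0.24127305] [[-9.71966042e-01 -2.35112968e-01 -1.97607295e-03]
 [-2.35113951e-01  9.71967774e-01  2.77519723e-04]
 [ 1.85543074e-03  7.34342065e-04 -9.99998009e-01]] [ 0.29839743  0.70495478 -2.15309332]
5
```

View pics/c24.png

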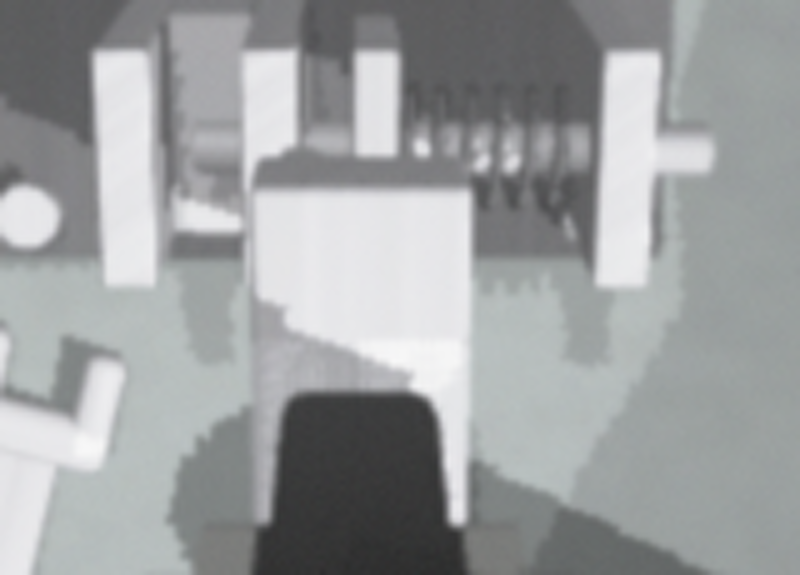

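View pics/s13.png

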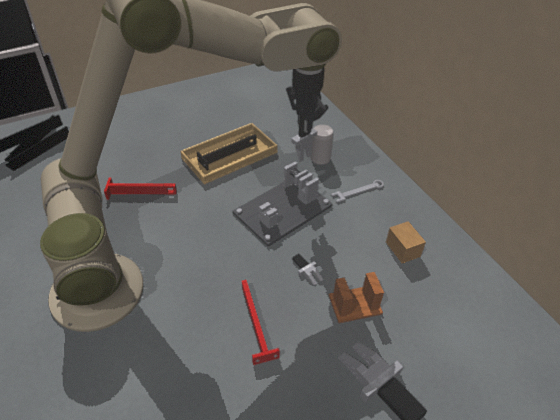

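>>> jog_arm(
  travel=[
    [-0.0026,-0.0148,0],
    [-0.00365,-0.0228,0],
    [-0.00365,-0.0228,0],
    [-0.00365,-0.0228,0],
    [-0.00365,-0.0228,0],
    [-0.00365,-0.0228,0],
    [-0.00365,-0.0228,0],
    [-0.00365,-0.0228,0],
    [-0.00365,-0.0228,0],
    [-0.00365,-0.0228,0],
    [-0.00365,-0.0228,0],
    [-0.00365,-0.0228,0],
    [-0.00365,-0.0228,0],
    [-0.00365,-0.0228,0],
    [-0.00365,-0.0228,0],
    [-0.00365,-0.0228,0],
    [-0.00365,-0.0228,0],
    [-0.001,-0.008,0],
    [0,0,0],
    [0,0,0],
  ],
  dr=[
    [0,0,-0.0272],
    [0,0,-0.0278],
    [0,0,-0.0278],
    [0,0,-0.0278],
    [0,0,-0.0278],
    [0,0,-0.0278],
    [0,0,-0.0278],
    [0,0,-0.0278],
    [0,0,-0.0278],
    [0,0,-0.0278],
    [0,0,-0.0278],
    [0,0,-0.0278],
    [0,0,-0.0278],
    [0,0,-0.0278],
    [0,0,-0.0278],
    [0,0,-0.0278],
    [0,0,-0.0278],
    [0,0,0],
    [0,0,0],
    [0,0,0],
  ],
)

```text
time_s: 25.1
position: [0.5458, -0.3115, 0.2417]
tool_rot: [[-0.972, 0.233, -0.001], [0.233, 0.972, 0.001], [0.001, 0.001, -1.0]]
ft_force: [-0.3, 0.1, -2.5]
grip_width: 0.0156
```

```bash
python3 - <<'E'
from h import *
snap('wrist','w14');snap('side','s14'); o=observe();print(o['time_s'],o['position'],o['tool_rot'],o['ft_force'])
crop('w14',200,120,360,300,'c25',3.3)
E
```

```text
25.2 [ 0.5462343  -0.31063487  0.24218919] [[-9.72833902e-01  2.31504040e-01 -2.80837943e-04]
 [ 2.31503827e-01  9.72833784e-01  6.38186275e-04]
 [ 4.20951340e-04  5.55834186e-04 -9.99999757e-01]] [-0.41445161 -0.20275928 -1.89507545]
3.3
```

View pics/c25.png

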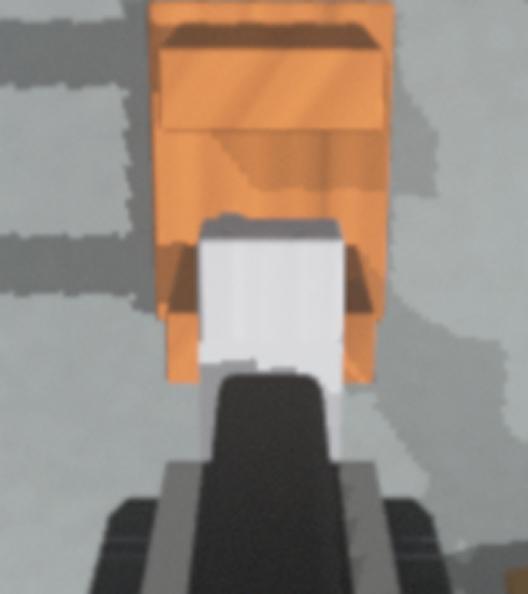

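```bash
python3 - <<'E'
from fit import *
from f2 import go
w=load('w14'); c=lambda x,y:C(x,y,(200,120),3.3)
P=[((-48,-30,80),(161,49)),((-48,30,80),(384,49)),((-26,-30,80),(162,129)),((-26,30,80),(384,129)),((48,-30,80),(168,383)),((48,30,80),(375,383)),((-55,-40,10),(149,2)),((-55,40,10),(393,2))]
go('stand',[[(w,L,c(*u)) for L,u in P]],[.54,-.31,-.24])
F=[((-37,-11,75),(199,240)),((-37,11,75),(345,240)),((-37,-11,62),(203,219)),((-37,11,62),(340,219))]
go('fork',[[(w,L,c(*u)) for L,u in F]],[.54,-.31,-.24],.148)
E
```

```text
stand [ 0.5463 -0.3118] -13.5 [[-0.7, -0.3], [0.7, -0.2], [-0.3, 0.5], [-0.1, 0.6], [0.1, 0.2], [0.1, 0.3], [-0.6, -0.5], [1.1, -0.4]]
fork [ 0.5466 -0.3124] -13.43 [[-0.6, 0.3], [0.5, 0.3], [-0.3, -0.3], [0.4, -0.3]]
```

Fork is centred on the stand. Lowering.

>>> jog_arm(
  travel=[
    [0,0,-0.012],
    [0,0,-0.018],
    [0,0,-0.018],
    [0,0,-0.018],
    [0,0,-0.018],
    [0,0,-0.016],
    [0,0,-0.012],
    [0,0,-0.008],
    [0,0,-0.004],
    [0,0,-0.002],
    [0,0,0],
    [0,0,0],
  ],
  dr=[
    [0,0,0],
    [0,0,0],
    [0,0,0],
    [0,0,0],
    [0,0,0],
    [0,0,0],
    [0,0,0],
    [0,0,0],
    [0,0,0],
    [0,0,0],
    [0,0,0],
    [0,0,0],
  ],
)

```text
time_s: 26.2
position: [0.5464, -0.3117, 0.1171]
tool_rot: [[-0.973, 0.232, 0.001], [0.232, 0.973, -0.001], [-0.001, -0.001, -1.0]]
ft_force: [0.2, 0.5, -2.4]
grip_width: 0.0158
```

>>> jog_arm(
  travel=[
    [0,0,-0.002],
    [0,0,-0.0015],
    [0,0,-0.001],
    [0,0,0],
  ],
  dr=[
    [0,0,0],
    [0,0,0],
    [0,0,0],
    [0,0,0],
  ],
)

```text
time_s: 26.53
position: [0.5462, -0.3118, 0.1124]
tool_rot: [[-0.973, 0.233, 0.001], [0.233, 0.973, -0.001], [-0.001, -0.0, -1.0]]
ft_force: [-1.4, 1.7, 2.3]
grip_width: 0.0151
```

Contact (+4.5 N). Release and rise.

>>> jog_arm(
  travel=[
    [0,0,0],
    [0,0,0],
    [0,0,0],
    [0,0,0],
  ],
  dr=[
    [0,0,0],
    [0,0,0],
    [0,0,0],
    [0,0,0],
  ],
  jaw=0.05,
)

```text
time_s: 26.87
position: [0.5462, -0.3118, 0.1118]
tool_rot: [[-0.973, 0.233, 0.0], [0.233, 0.973, -0.0], [-0.0, -0.0, -1.0]]
ft_force: [0.2, 0.3, -0.0]
grip_width: 0.05
```

>>> jog_arm(
  travel=[
    [0,0,0.01],
    [0,0,0.02],
    [0,0,0.025],
    [0,0,0.025],
    [0,0,0.025],
    [0,0,0.025],
    [-0.02,0,0.02],
    [-0.02,0,0],
    [-0.02,0,0],
    [-0.02,0,0],
    [-0.02,0,0],
    [0,0,0],
    [0,0,0],
  ],
  dr=[
    [0,0,0],
    [0,0,0],
    [0,0,0],
    [0,0,0],
    [0,0,0],
    [0,0,0],
    [0,0,0],
    [0,0,0],
    [0,0,0],
    [0,0,0],
    [0,0,0],
    [0,0,0],
    [0,0,0],
  ],
)

```text
time_s: 27.95
position: [0.4458, -0.3119, 0.2629]
tool_rot: [[-0.972, 0.234, 0.001], [0.234, 0.972, -0.001], [-0.001, -0.001, -1.0]]
ft_force: [0.1, 0.2, -0.0]
grip_width: 0.0499
```

```bash
python3 - <<'E'
from h import *
snap('side','s15');snap('top','t15');snap('wrist','w15'); o=observe();print(o['time_s'],o['position'],o['ft_force'])
E
```

```text
28.1 [ 0.44678913 -0.31174607  0.26203231] [-0.66884954 -0.00726252  0.06890376]
```

View pics/s15.png

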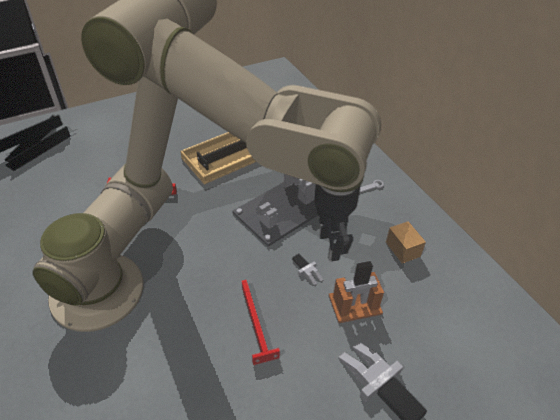

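View pics/w15.png

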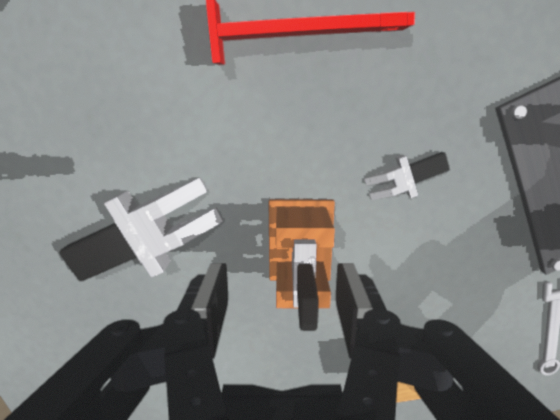

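View pics/t15.png

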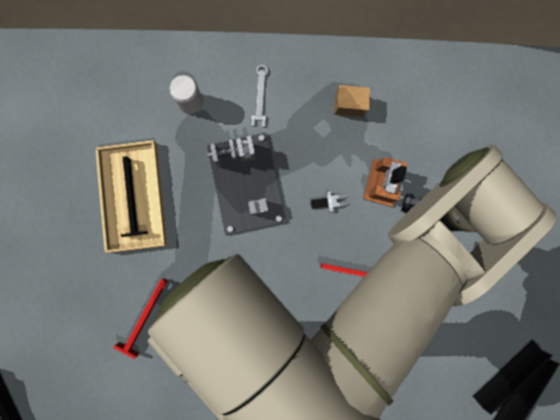

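All is as asked: the fork hangs in its stand (wrist picture ~305,285), the bracket stands in the tray (top ~132,195), the bar is home (top ~230,147), and the can, wrench and carton have not moved.

```bash
python3 -c "
from rig import close_job; print(close_job())"
```

```text
the job is handed in; nothing more can be done
None
```

The job is done and handed in at about 28 s of the 72 s allowed.

1. **Freeing the bar:** I took the middle-sized fork from the stand and pushed it down astride the bar, sloping side to the flange. It stopped on the bar at about 15 N. The picture taken afterwards matched the flange moved about 12 mm, with the fork staying in place by itself.
2. **Moving the bracket:** It lifted straight out with only its own weight, 3–4 N, showing on the wrist. I lowered it until light contact, about 5 N, and then released it. It stands on its lower edge in the middle of the plywood tray.
3. **Returning the fork:** I pulled it out, and the wrist picture showed the flange back at its 10 mm gap. It hangs centred on its stand, released on light contact.

The last pictures show the can, wrench and carton where they were, and the gripper clear of everything.

The first tray estimates from different cameras disagreed by up to 2 cm, because I had misread the wall corners. After I corrected them they agreed within about 4 mm. No other checks failed.

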